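# Rinse the filter housings and close them with their own lids

## Task

Stand every open metal filter housing on the bench upright in the drip tray in front of the fixed cleaner can, still without lids, and then press the can's nozzle cap fully down for a burst and let it come back up. Only after that close each housing, where it stands in the tray, with the lid that matches its shape and size, pushed fully home and flat on the rim. A lid left over without a housing is not needed; leave the small connector, insulator and pillar that stand among them about where they are.

Things in the scene. Friction and masses are not known exactly. Their poses are not given: they have to be found in the camera images.
- can_big_round: open-topped bare aluminium filter housing, round, 64 mm in diameter outside, 60 mm high, walls 3 mm, floor 3 to 4 mm, about 0.25 kg, copper coil inside (below 40 mm). Origin: centre of the underside; z up. May be absent. Grip it across the outside (along x).
- can_small_round: open-topped bare aluminium filter housing, round, 48 mm in diameter outside, 60 mm high, walls 3 mm, floor 3 to 4 mm, about 0.25 kg, copper coil inside (below 40 mm). Origin: centre of the underside; z up. May be absent. Grip it across the outside (along x).
- can_square: open-topped bare aluminium filter housing, square, 60 x 60 mm outside, 60 mm high, walls 3 mm, floor 3 to 4 mm, about 0.25 kg, copper coil inside (below 40 mm). Origin: centre of the underside; z up. May be absent. Grip it across the outside (along x).
- can_oblong: open-topped bare aluminium filter housing, oblong, 56 mm along its x by 104 mm along its y outside, 60 mm high, walls 3 mm, floor 3 to 4 mm, about 0.25 kg, copper coil inside (below 40 mm). Origin: centre of the underside; z up. May be absent. Grip it across the outside (along x).
- lid_big_round: aluminium lid of the big round housing: round, 64 mm in diameter. Origin: underside centre of its 5 mm deep locating step, which enters the housing with 2.5 mm play each side; plate z 5 to 9 mm; black grip bar on top, z 9 to 37 mm, 12 mm thick (x), 34 mm long (y), centred. Lies right way up. Seated, its origin is 55 mm above the housing's. Always present.
- lid_small_round: aluminium lid of the small round housing: round, 48 mm in diameter. Origin: underside centre of its 5 mm deep locating step, which enters the housing with 2.5 mm play each side; plate z 5 to 9 mm; black grip bar on top, z 9 to 37 mm, 12 mm thick (x), 34 mm long (y), centred. Lies right way up. Seated, its origin is 55 mm above the housing's. Always present.
- lid_square: aluminium lid of the square housing: square, 60 x 60 mm. Origin: underside centre of its 5 mm deep locating step, which enters the housing with 2.5 mm play each side; plate z 5 to 9 mm; black grip bar on top, z 9 to 37 mm, 12 mm thick (x), 40 mm long (y), centred. Lies right way up. Seated, its origin is 55 mm above the housing's. Always present.
- lid_oblong: aluminium lid of the oblong housing: oblong, 56 mm along its x by 104 mm along its y. Origin: underside centre of its 5 mm deep locating step, which enters the housing with 2.5 mm play each side; plate z 5 to 9 mm; black grip bar on top, z 9 to 37 mm, 12 mm thick (x), 40 mm long (y), centred. Lies right way up. Seated, its origin is 55 mm above the housing's. Always present.
- tray: fixed grey drip tray, 140 mm (its x) by 350 mm (its y) outside, walls 5 mm thick and 20 mm high, floor 5 mm thick; inside 130 x 340 mm. Origin: centre of the underside. +x points to the white cleaner can (52 mm in diameter) clamped upright behind it, whose axis is 145 mm from the tray's origin; cap top 194 mm up.
- nozzle_top (a point): centre of the top face of the sprung white nozzle cap (34 mm in diameter) of the fixed cleaner can; it moves down as the cap is pressed
- nozzle (a joint): travel of the nozzle cap in m: 0 up, 0.008 fully down; the spring takes 3 N to start and 10 N fully down, and brings it back up
- adapter: bystander: brass connector, 28 mm in diameter, 20 mm high; origin centre of underside
- insulator: bystander: white ceramic insulator, 28 mm in diameter, 20 mm high; origin centre of underside
- standoff: bystander: squat steel pillar, 26 mm in diameter, 22 mm high; origin centre of underside
Things that resemble listed ones, but are neither listed nor needed, are in the scene too. Leave any turquoise look-alike of the lid_oblong alone.

How it is judged:
By the outcome, as a careful person would: the job done as asked, in the order asked, and still so for the second after the job is handed in, with the robot touching nothing.
Of can_big_round, can_small_round, can_square, can_oblong only 3 to 4 are there at a start; the rules pass over those that are not, and their reading is None.
At some moment in a run one of can_big_round, can_small_round, can_square, can_oblong, lid_big_round, lid_small_round, lid_square, lid_oblong may be knocked a few centimetres aside while the robot is not near it.
It also fails if it takes over 210 s, if anything falls off the work surface, if the arm or the gripper's body presses on something with over 40 N, if the wrist force passes 120 N, or if a joint passes its speed limit or range.

## Robot

A 6-joint arm with a two-finger parallel gripper is mounted at the origin on the work surface. World frame = base frame: x ahead of the robot, y to its left, z up, the work surface at z = 0. Lengths are in m, angles in rad, forces in N, time in s.
With the tool pointing down it reaches from about 0.375 to 0.9 m from the base axis. Payload 3.1 kg.
Tool frame: the origin (TCP) lies at the very end of the fingers, on their centre line; the grasp point (between the pads) lies 19 mm behind it; z points along the fingers, y is the line along which they close (so a half turn about z gives the same grasp; the last joint's range is limited). The gripper opens to 85 mm and grips with 20 to 120 N. Pads are 22 mm wide; open, the fingers measure 114 mm over their backs; the gripper's body (76 mm by 85 mm) begins 54 mm behind the grasp point. The pads swing forward as they close: fully open they stand 13 mm farther back than shut.
Start: joints at [-0.178, 0.527, 1.433, -0, 1.181, -0.178], TCP at [0.625, 0, 0.231] pointing down, gripper open.
Joint ranges: [-3.08, 3.08], [-0.75, 2.2], [0.22, 2.44], [-1.43, 4.57], [0, 2.65], [-2.85, 2.85]. Speed limits (rad/s): [2.79, 2.79, 3.14, 3.14, 3.14, 3.14].

## Interface

Orientations are given as a rotation vector (axis times angle).
In Python, from bench import manip gives the robot as it stands.
- The arm moves only by the tool play_rows, never from a script. Its arguments are lists of equal length, an entry for each row: "dp": the shift along the world's x, y, z in m, a list of three; "dr": the turn, a rotation vector about the world's x, y, z in degrees, a list of three; "fingers": the finger opening in m, from 0 to 0.0854. A call has exactly 10 rows; each row is the pose to reach, as a shift and turn from the pose commanded when the call began; what a row does not reach only later rows make up. A row lasts 1/10 s, in which the tool goes at most 50 mm and 8.59 degrees, less where a joint would pass 70% of its speed; a pose out of reach is approached as far as the arm can. A call with a gripper value outside its range is refused whole. The fingers move at their own pace and stop on an object; the grip force is fixed at half the most. Time passes only in rows, so rows that repeat a pose let the fingers close, or fill a call up. It gives the time, the measured TCP pose, the force, the opening and the grip force at its end, in the units of the state.
- manip.sense(): the state, without advancing time (a new reading comes with each control period).
- manip.capture(name): name is "scene" or "side" or "wrist"; returns a dict with "image" (480x640x3 uint8, red, green, blue), "camera_matrix" (3x3 intrinsics, pixels), "k1" (the pictures are not rectified: a ray, as slopes to the right and down, at radius r is drawn at 1 + k1 r^2 times it, then the intrinsics apply), "T" (4x4, takes a point from camera to world coordinates). Camera axes: x right, y down, z forward; pixel columns grow to the right and rows downward; lengths in m; the calibration is good to about 2 mm. A picture is of the moment at which its call begins. There is no depth.
- manip.job_done(): hands the job in; it is judged then, once.
The state is a dict: "clock": time; "qpos": joint angles; "qd": joint speeds; "joint_torque": joint torques, N m; "tcp_pos": TCP position; "orientation": TCP orientation; "force": force on the tool from outside, world axes, zero at the start; "wrist_torque": the same for the moment, N m; "opening": opening from 0.0 (shut) to 1.0 (fully open); "grip_force": force on a finger pad.
Only numpy, scipy, OpenCV 4.12 (cv2) and the standard library are available. Lean on these libraries where they do the work, as an engineer would, in place of code of your own. Each camera call takes 0.05 s, during which the arm holds its last target. There are 200 camera calls.

## Working session

There is one attempt and no reset: what is moved stays moved. The work goes in short steps, Python scripts to look and compute and a tool call to move; the robot and the scene stay as the last step left them, time stands still between calls to the robot, and variables do not carry over. Pictures are saved under pics/ and viewed, at most 14 in all, crops included, and the job is handed in when it is done.

Besides the shell and the picture viewer there is one more tool, called by a JSON object that holds its "api" and its "payload". play_rows: Moves the arm, as the interface text tells. Its arguments: {"type":"object","properties":{"dp":{"type":"array","items":{"type":"array","items":{"type":"number"}}},"dr":{"type":"array","items":{"type":"array","items":{"type":"number"}}},"fingers":{"type":"array","items":{"type":"number"}}},"required":["dp","dr","fingers"]}

```bash
ls; mkdir -p pics; python3 - <<'E'
from bench import manip
import cv2,numpy as np
for n in ["scene","side"]:
    c=manip.capture(n); cv2.imwrite(f"pics/{n}0.png",c["image"][:,:,::-1]); np.savez(f"pics/{n}0.npz",**c)
    print(n,c["camera_matrix"].round(1).tolist(),c["k1"],c["T"].round(3).tolist())
print(manip.sense())
E
```

```text
pics
scene [[537.4, 0.0, 327.5], [0.0, 537.4, 238.3], [0.0, 0.0, 1.0]] -0.14914913190526394 [[0.665, 0.414, -0.622, 1.321], [0.747, -0.37, 0.552, -0.758], [-0.002, -0.832, -0.555, 0.87], [0.0, 0.0, 0.0, 1.0]]
side [[604.3, 0.0, 317.4], [0.0, 604.3, 248.5], [0.0, 0.0, 1.0]] -0.13248709227514227 [[0.993, -0.083, 0.083, 0.404], [-0.117, -0.731, 0.672, -0.898], [0.005, -0.678, -0.735, 1.076], [0.0, 0.0, 0.0, 1.0]]
{'clock': 0.1, 'qpos': array([-1.78484984e-01,  5.28360319e-01,  1.43377197e+00,  2.99307275e-05,
        1.18142402e+00, -1.78505687e-01]), 'qd': array([ 0.00163969, -0.00213494, -0.00194275, -0.00038862,  0.00040965,
       -0.0001714 ]), 'joint_torque': array([ 4.33945943e-04, -4.43301880e+01, -1.78587180e+01, -2.04061280e-04,
        3.88642526e-03,  1.10165692e-05]), 'tcp_pos': array([6.24353579e-01, 1.63814660e-04, 2.30440102e-01]), 'orientation': array([-2.22027908e+00, -2.22029976e+00,  1.72256473e-03]), 'force': array([ 0.5407991 , -0.21449395,  0.02655528]), 'wrist_torque': array([ 0.00815991, -0.00570685, -0.03612894]), 'grip_force': 0.0, 'opening': 1.000731638509679}
```

View pics/scene0.png

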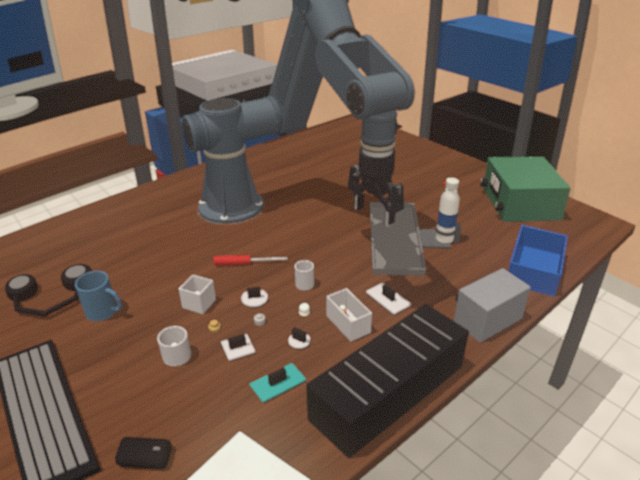

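View pics/side0.png

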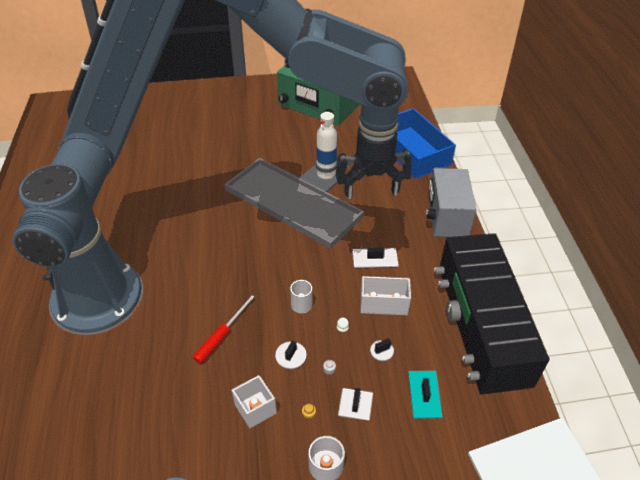

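The side view shows all four housings: small round (302,296), oblong (386,296), square (254,401) and big round (326,458). The lids are big round (291,354), small round (382,350), square (356,403) and oblong (375,257). The turquoise look-alike is at (425,394), the tray around (294,200) and the nozzle at (327,118).

```bash
cat > h.py <<'E'
import numpy as np,cv2
from bench import manip
def rays(c,px):
    K=c["camera_matrix"];k=float(c["k1"])
    p=cv2.undistortPoints(np.array(px,float).reshape(-1,1,2),K,np.array([k,0,0,0.])).reshape(-1,2)
    return np.c_[p,np.ones(len(p))]@c["T"][:3,:3].T
def plane(c,px,z):
    d=rays(c,px);o=c["T"][:3,3];return o+d*((z-o[2])/d[:,2])[:,None]
def proj(c,P):
    T=np.linalg.inv(c["T"]);q=np.atleast_2d(P)@T[:3,:3].T+T[:3,3];s=q[:,:2]/q[:,2:];s=s*(1+float(c["k1"])*(s**2).sum(1))[:,None]
    K=c["camera_matrix"];return s*[K[0,0],K[1,1]]+K[:2,2]
def snap(n,f):
    c=manip.capture(n);cv2.imwrite(f"pics/{f}.png",c["image"][:,:,::-1]);np.savez(f"pics/{f}.npz",**c);return c
def load(f): return dict(np.load(f"pics/{f}.npz"))
E
python3 - <<'E'
from h import *
c=load("side0")
for n,p,z in [("smallcan",(302,288),.06),("oblong",(386,285),.06),("square",(254,390),.06),("big",(326,449),.06),
 ("lidbig",(291,355),.009),("lidsmall",(382,351),.009),("lidsq",(356,404),.009),("lidobl",(375,258),.009),
 ("tray c1",(260,160),.02),("c2",(362,212),.02),("c3",(333,243),.02),("c4",(226,187),.02),("nozz",(327,116),.194),
 ("adapter",(309,409),.02),("insul",(343,322),.02),("stand",(330,365),.022),("turq",(425,394),.009)]:
    print(n,plane(c,[p],z)[0].round(3)[:2])
s=load("scene0")
for n,p,z in [("tray c1",(371,206),.02),("c2",(408,205),.02),("c3",(424,271),.02),("c4",(372,265),.02),("nozz",(452,180),.194),("small",(304,266),.06),("sq",(197,284),.06)]:
    print(n,plane(s,[p],z)[0].round(3)[:2])
w=snap("wrist","w0");print(w["camera_matrix"][0,0],w["T"].round(3))
E
```

```text
smallcan [ 0.473 -0.081]
oblong [ 0.655 -0.093]
square [ 0.357 -0.318]
big [ 0.478 -0.451]
lidbig [ 0.436 -0.215]
lidsmall [ 0.625 -0.227]
lidsq [ 0.552 -0.342]
lidobl [0.657 0.032]
tray c1 [0.406 0.415]
c2 [0.65  0.179]
c3 [0.563 0.081]
c4 [0.311 0.313]
nozz [0.581 0.354]
adapter [ 0.459 -0.348]
insul [ 0.553 -0.151]
stand [ 0.511 -0.256]
turq [ 0.692 -0.337]
tray c1 [0.323 0.311]
c2 [0.397 0.403]
c3 [0.653 0.174]
c4 [0.543 0.091]
nozz [0.576 0.36 ]
small [ 0.468 -0.08 ]
sq [ 0.352 -0.321]
357.9897485078973 [[ 1.     0.001 -0.002  0.625]
 [ 0.    -0.959 -0.284  0.072]
 [-0.002  0.284 -0.959  0.373]
 [ 0.     0.     0.     1.   ]]
```

View pics/w0.png

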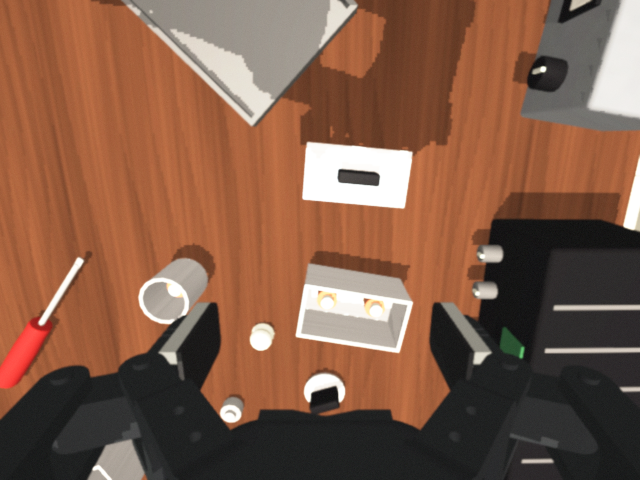

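The wrist view shows the oblong lid (357,176), oblong housing (355,320), small housing (167,298), insulator (261,337), small lid (324,390) and the tray's near corner (254,123). First I'll measure the tray from above.

{"api": "play_rows", "payload": {"dp": [[-0.019,0.02,0.005],[-0.05,0.05,0.01],[-0.08,0.08,0.02],[-0.11,0.11,0.03],[-0.14,0.14,0.04],[-0.17,0.17,0.04],[-0.194,0.197,0.04],[-0.194,0.197,0.04],[-0.194,0.197,0.04],[-0.194,0.197,0.04]], "dr": [[0,0,-5],[0,0,-12],[0,0,-19],[0,0,-26],[0,0,-33],[0,0,-40],[0,0,-43.5],[0,0,-43.5],[0,0,-43.5],[0,0,-43.5]], "fingers": [0.085,0.085,0.085,0.085,0.085,0.085,0.085,0.085,0.085,0.085]}}

```text
clock: 1.15
tcp_pos: [0.4319, 0.1966, 0.2714]
orientation: [2.886, 1.24, 0.001]
force: [-0.0, 0.0, 0.7]
opening: 1.0
grip_force: 0.0
```

```bash
cat >> h.py <<'E'
def mask(c):
    hsv=cv2.cvtColor(c["image"],cv2.COLOR_RGB2HSV);return ((hsv[...,1]<75)&(hsv[...,2]>60)).astype(np.uint8)
def look(c,xy,z,r=.03,show=True):
    """blob nearest xy at height z, returns world centre, size, yaw of its hull at height z"""
    m=cv2.morphologyEx(mask(c),cv2.MORPH_OPEN,np.ones((3,3),np.uint8));p=proj(c,[*xy,z])[0]
    best=None
    for k in cv2.findContours(m,cv2.RETR_EXTERNAL,cv2.CHAIN_APPROX_NONE)[0]:
        if cv2.contourArea(k)<150: continue
        d=-cv2.pointPolygonTest(k,tuple(map(float,p)),True)
        if best is None or d<best[0]: best=(d,k)
    h=cv2.convexHull(best[1]).reshape(-1,2)
    W=plane(c,h,z)[:,:2].astype(np.float32)
    (cx,cy),(a,b),t=cv2.minAreaRect(W*1000);(ex,ey),er=cv2.minEnclosingCircle(W*1000)
    print("pix",p.round(),"rect c",round(cx,1),round(cy,1),"size",round(a,1),round(b,1),"ang",round(t,1),"| circ c",round(ex,1),round(ey,1),"dia",round(2*er,1),"area",round(cv2.contourArea(W*1000)))
    return W
E
python3 - <<'E'
from h import *
c=snap("wrist","w1");look(c,(.48,.249),.02)
w=load("w0");print("lid obl");look(w,(.657,.032),.009)
print(manip.sense()["tcp_pos"])
E
```

```text
pix [323. 138.] rect c 497.8 274.6 size 196.0 350.3 ang 45.8 | circ c 478.5 254.3 dia 375.4 area 60879
lid obl
pix [358. 178.] rect c 655.4 35.1 size 58.1 106.0 ang 84.8 | circ c 655.4 34.8 dia 118.6 area 6111
[0.43203086 0.1964073  0.27125931]
```

View pics/w1.png

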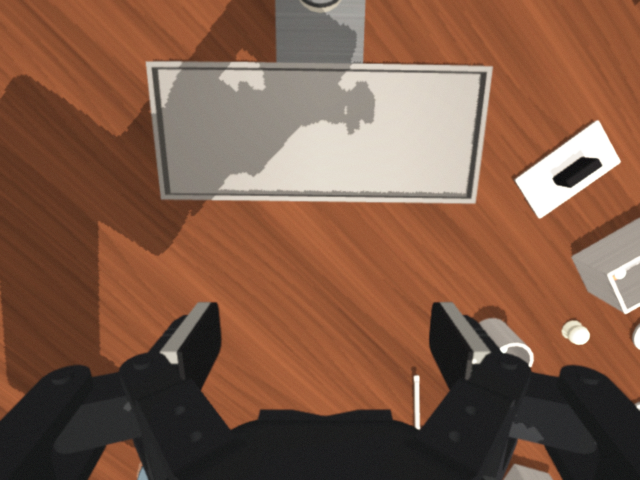

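The tray's outer rim corners show clearly at (147,62), (492,67), (476,203) and (162,198), with the cleaner's bracket behind it.

```bash
python3 - <<'E'
from h import *
c=load("w1");P=plane(c,[(147,62),(492,67),(476,203),(162,198)],.02)[:,:2]
print(P.round(3),P.mean(0).round(4),[np.linalg.norm(P[i]-P[i-1]).round(3) for i in range(4)])
d=(P[0]-P[1])+(P[3]-P[2]);y=d/np.linalg.norm(d);x=np.array([y[1],-y[0]]);C=P.mean(0)
print("yaw",np.degrees(np.arctan2(x[1],x[0])),"can",C+.145*x)
for n,t in [("obl",-.105),("small",-.017),("sq",.050),("big",.125)]: print(n,(C+t*y).round(4))
E
```

```text
[[0.402 0.425]
 [0.652 0.182]
 [0.556 0.081]
 [0.306 0.326]] [0.4789 0.2536] [np.float64(0.138), np.float64(0.348), np.float64(0.139), np.float64(0.349)]
yaw 45.66529589937875 can [0.58027069 0.3573469 ]
obl [0.554  0.1803]
small [0.4911 0.2418]
sq [0.4432 0.2886]
big [0.3895 0.341 ]
```

Tray pose: centre (0.479, 0.254), yaw 45.7°. Next I'll go over the big round housing.

{"api": "play_rows", "payload": {"dp": [[0.003,-0.03,0],[0.006,-0.075,0],[0.009,-0.12,0],[0.012,-0.165,0],[0.015,-0.21,0],[0.018,-0.255,0],[0.021,-0.3,0],[0.024,-0.345,0],[0.027,-0.39,0],[0.03,-0.435,0]], "dr": [[0,0,4],[0,0,9],[0,0,14],[0,0,19],[0,0,24],[0,0,29],[0,0,34],[0,0,39],[0,0,43.5],[0,0,43.5]], "fingers": [0.085,0.085,0.085,0.085,0.085,0.085,0.085,0.085,0.085,0.085]}}

```text
clock: 2.2
tcp_pos: [0.4606, -0.2415, 0.2711]
orientation: [2.223, 2.22, 0.0]
force: [1.5, 0.7, 0.4]
opening: 0.996
grip_force: 0.0
```

{"api": "play_rows", "payload": {"dp": [[0.003,-0.045,0],[0.006,-0.09,0],[0.009,-0.135,-0.01],[0.012,-0.18,-0.02],[0.014,-0.225,-0.03],[0.015,-0.26,-0.04],[0.017,-0.285,-0.04],[0.017,-0.285,-0.04],[0.017,-0.285,-0.04],[0.017,-0.285,-0.04]], "dr": [[0,0,0],[0,0,0],[0,0,0],[0,0,0],[0,0,0],[0,0,0],[0,0,0],[0,0,0],[0,0,0],[0,0,0]], "fingers": [0.085,0.085,0.085,0.085,0.085,0.085,0.085,0.085,0.085,0.085]}}

```text
clock: 3.2
tcp_pos: [0.4775, -0.5224, 0.231]
orientation: [-2.221, -2.22, -0.001]
force: [-0.6, 0.3, 0.1]
opening: 0.995
grip_force: 0.0
```

```bash
python3 - <<'E'
from h import *
c=snap("wrist","w2");look(c,(.478,-.451),.06);look(c,(.357,-.318),.06);look(c,(.552,-.342),.009)
print(manip.sense()["tcp_pos"])
E
```

```text
pix [325. 138.] rect c 475.0 -456.4 size 62.8 64.7 ang 1.5 | circ c 475.0 -456.4 dia 64.9 area 3219
pix [164. -45.] rect c 367.5 -363.3 size 30.1 74.9 ang 89.4 | circ c 367.5 -352.7 dia 75.1 area 1477
pix [408.  12.] rect c 546.4 -347.0 size 48.9 61.6 ang 73.6 | circ c 546.7 -346.8 dia 76.6 area 2445
[ 0.47781105 -0.52204989  0.23136907]
```

View pics/w2.png

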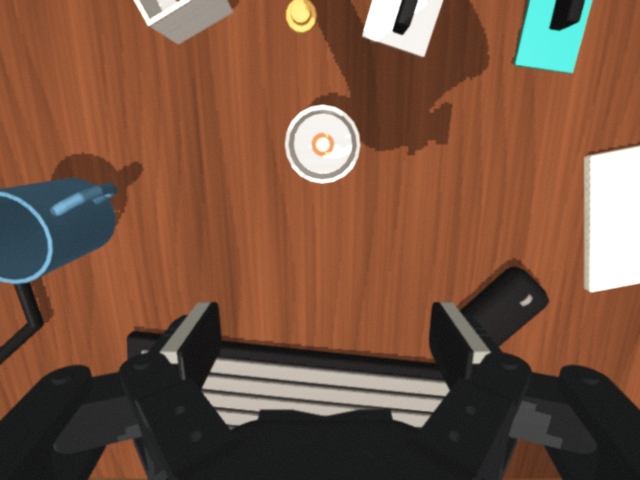

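The view shows the big housing's rim centred at (322,143), free all round. Gripping it.

{"api": "play_rows", "payload": {"dp": [[-0.003,0.035,0],[-0.003,0.066,-0.02],[-0.003,0.066,-0.07],[-0.003,0.066,-0.12],[-0.003,0.066,-0.16],[-0.003,0.066,-0.19],[-0.003,0.066,-0.213],[-0.003,0.066,-0.213],[-0.003,0.066,-0.213],[-0.003,0.066,-0.213]], "dr": [[0,0,0],[0,0,0],[0,0,0],[0,0,0],[0,0,0],[0,0,0],[0,0,0],[0,0,0],[0,0,0],[0,0,0]], "fingers": [0.085,0.085,0.085,0.085,0.085,0.085,0.085,0.085,0.05,0.05]}}

```text
clock: 4.25
tcp_pos: [0.476, -0.4578, 0.0209]
orientation: [2.218, 2.22, -0.001]
force: [-0.7, 0.1, -2.6]
opening: 0.745
grip_force: 66.1
```

{"api": "play_rows", "payload": {"dp": [[0,0,0],[0,0,0],[0,0,0],[0,0,0.02],[0,0,0.05],[0,0,0.08],[0,0,0.11],[0,0.02,0.12],[0,0.05,0.12],[0,0.08,0.12]], "dr": [[0,0,0],[0,0,0],[0,0,0],[0,0,0],[0,0,0],[0,0,0],[0,0,0],[0,0,3],[0,0,6],[0,0,9]], "fingers": [0.05,0.05,0.05,0.05,0.05,0.05,0.05,0.05,0.05,0.05]}}

```text
clock: 5.25
tcp_pos: [0.4747, -0.3765, 0.1391]
orientation: [2.038, 2.389, -0.0]
force: [0.9, -0.0, -3.0]
opening: 0.747
grip_force: 66.9
```

{"api": "play_rows", "payload": {"dp": [[-0.005,0.04,0],[-0.01,0.085,0],[-0.015,0.13,0],[-0.02,0.175,0],[-0.025,0.22,0],[-0.03,0.265,0],[-0.035,0.31,0],[-0.04,0.355,0],[-0.045,0.4,0],[-0.05,0.44,0]], "dr": [[0,0,3],[0,0,6],[0,0,9],[0,0,12],[0,0,15],[0,0,18],[0,0,21],[0,0,24],[0,0,28],[0,0,32]], "fingers": [0.05,0.05,0.05,0.05,0.05,0.05,0.05,0.05,0.05,0.05]}}

```text
clock: 6.25
tcp_pos: [0.4243, 0.0649, 0.1386]
orientation: [1.298, 2.86, 0.0]
force: [0.7, -0.2, -2.2]
opening: 0.747
grip_force: 66.9
```

{"api": "play_rows", "payload": {"dp": [[-0.006,0.045,0],[-0.012,0.09,0],[-0.018,0.135,0],[-0.024,0.18,0],[-0.03,0.225,0],[-0.034,0.26,0],[-0.0355,0.277,0],[-0.0355,0.277,0],[-0.0355,0.277,-0.03],[-0.0355,0.277,-0.06]], "dr": [[0,0,2],[0,0,4],[0,0,4.7],[0,0,4.7],[0,0,4.7],[0,0,4.7],[0,0,4.7],[0,0,4.7],[0,0,4.7],[0,0,4.7]], "fingers": [0.05,0.05,0.05,0.05,0.05,0.05,0.05,0.05,0.05,0.05]}}

```text
clock: 7.25
tcp_pos: [0.3902, 0.3398, 0.0787]
orientation: [1.184, 2.908, 0.003]
force: [0.7, 0.7, -2.2]
opening: 0.746
grip_force: 67.0
```

{"api": "play_rows", "payload": {"dp": [[0,0,-0.025],[0,0,-0.045],[0,0,-0.051],[0,0,-0.055],[0,0,-0.055],[0,0,-0.055],[0,0,-0.055],[0,0,-0.055],[0,0,-0.055],[0,0,-0.055]], "dr": [[0,0,0],[0,0,0],[0,0,0],[0,0,0],[0,0,0],[0,0,0],[0,0,0],[0,0,0],[0,0,0],[0,0,0]], "fingers": [0.05,0.05,0.05,0.05,0.05,0.085,0.085,0.085,0.085,0.085]}}

```text
clock: 8.25
tcp_pos: [0.3896, 0.34, 0.0233]
orientation: [1.185, 2.91, 0.0]
force: [0.9, -0.4, 0.2]
opening: 0.994
grip_force: 0.0
```

{"api": "play_rows", "payload": {"dp": [[0,0,0.03],[0,0,0.07],[0,0,0.12],[0,0,0.15],[-0.002,-0.04,0.17],[-0.004,-0.085,0.18],[-0.006,-0.13,0.18],[-0.008,-0.175,0.18],[-0.01,-0.22,0.19],[-0.012,-0.265,0.2]], "dr": [[0,0,0],[0,0,0],[0,0,0],[0,0,0],[0,0,-5],[0,0,-10],[0,0,-15],[0,0,-20],[0,0,-25],[0,0,-30]], "fingers": [0.085,0.085,0.085,0.085,0.085,0.085,0.085,0.085,0.085,0.085]}}

```text
clock: 9.25
tcp_pos: [0.3767, 0.0735, 0.2234]
orientation: [-1.9, -2.501, 0.001]
force: [1.3, 0.6, -0.4]
opening: 0.99
grip_force: 0.0
```

{"api": "play_rows", "payload": {"dp": [[0.02,-0.045,0],[0.03,-0.09,0],[0.03,-0.14,0],[0.03,-0.185,0],[0.02,-0.235,0],[0.01,-0.28,0],[0,-0.325,0],[-0.01,-0.37,0.01],[-0.02,-0.42,0.01],[-0.021,-0.466,0.01]], "dr": [[0,0,-2],[0,0,-4],[0,0,-6],[0,0,-8],[0,0,-10],[0,0,-12],[0,0,-14],[0,0,-15.7],[0,0,-15.7],[0,0,-15.7]], "fingers": [0.085,0.085,0.085,0.085,0.085,0.085,0.085,0.085,0.085,0.085]}}

```text
clock: 10.25
tcp_pos: [0.3551, -0.3927, 0.2334]
orientation: [-2.222, -2.22, 0.0]
force: [1.0, 0.2, 0.7]
opening: 0.997
grip_force: 0.0
```

```bash
python3 - <<'E'
from h import *
s=manip.sense();print(s["tcp_pos"],s["orientation"],s["qpos"].round(2))
c=snap("wrist","w3");look(c,(.357,-.318),.06)
c=snap("side","s3")
print(proj(c,[.3895,.341,.065]))
E
```

```text
[ 0.35511256 -0.39274436  0.23339355] [-2.22244371e+00 -2.21966548e+00  2.42913407e-05] [-1.05  0.4   1.67 -0.    1.08 -1.05]
pix [327. 134.] rect c 352.4 -324.7 size 62.0 61.9 ang 26.3 | circ c 352.3 -324.9 dia 84.5 area 3789
[[254.23389993 164.6825679 ]]
```

{"api": "play_rows", "payload": {"dp": [[-0.003,0.035,0],[-0.003,0.068,0],[-0.003,0.068,-0.02],[-0.003,0.068,-0.05],[-0.003,0.068,-0.1],[-0.003,0.068,-0.15],[-0.003,0.068,-0.19],[-0.003,0.068,-0.215],[-0.003,0.068,-0.215],[-0.003,0.068,-0.215]], "dr": [[0,0,7],[0,0,14],[0,0,21],[0,0,26.3],[0,0,26.3],[0,0,26.3],[0,0,26.3],[0,0,26.3],[0,0,26.3],[0,0,26.3]], "fingers": [0.085,0.085,0.085,0.085,0.085,0.085,0.085,0.085,0.085,0.05]}}

```text
clock: 11.35
tcp_pos: [0.3535, -0.3224, 0.0183]
orientation: [-1.657, -2.668, -0.001]
force: [-0.4, -0.1, -0.3]
opening: 0.851
grip_force: 0.0
```

{"api": "play_rows", "payload": {"dp": [[0,0,0],[0,0,0],[0,0,0],[0,0,0],[0,0,0.03],[0,0,0.06],[0,0,0.09],[0.01,0.02,0.12],[0.02,0.05,0.12],[0.04,0.09,0.12]], "dr": [[0,0,0],[0,0,0],[0,0,0],[0,0,0],[0,0,0],[0,0,0],[0,0,0],[0,0,3],[0,0,6],[0,0,9]], "fingers": [0.05,0.05,0.05,0.05,0.05,0.05,0.05,0.05,0.05,0.05]}}

```text
clock: 12.35
tcp_pos: [0.3939, -0.2337, 0.1399]
orientation: [1.443, 2.786, -0.002]
force: [1.1, 0.1, -2.9]
opening: 0.69
grip_force: 67.1
```

{"api": "play_rows", "payload": {"dp": [[0.005,0.045,0],[0.01,0.095,0],[0.015,0.14,0],[0.02,0.19,0],[0.025,0.235,0],[0.03,0.285,0],[0.035,0.33,0],[0.04,0.38,0],[0.045,0.425,0],[0.048,0.47,0]], "dr": [[0,0,1],[0,0,3],[0,0,5],[0,0,7],[0,0,9],[0,0,10.4],[0,0,10.4],[0,0,10.4],[0,0,10.4],[0,0,10.4]], "fingers": [0.05,0.05,0.05,0.05,0.05,0.05,0.05,0.05,0.05,0.05]}}

```text
clock: 13.35
tcp_pos: [0.4412, 0.2392, 0.1386]
orientation: [1.183, 2.91, 0.001]
force: [1.5, -0.5, -2.8]
opening: 0.692
grip_force: 67.0
```

{"api": "play_rows", "payload": {"dp": [[0.001,0.035,0],[0.001,0.052,0],[0.001,0.052,0],[0.001,0.052,-0.03],[0.001,0.052,-0.065],[0.001,0.052,-0.095],[0.001,0.052,-0.108],[0.001,0.052,-0.114],[0.001,0.052,-0.115],[0.001,0.052,-0.115]], "dr": [[0,0,0],[0,0,0],[0,0,0],[0,0,0],[0,0,0],[0,0,0],[0,0,0],[0,0,0],[0,0,0],[0,0,0]], "fingers": [0.05,0.05,0.05,0.05,0.05,0.05,0.05,0.05,0.05,0.05]}}

```text
clock: 14.35
tcp_pos: [0.4419, 0.2882, 0.025]
orientation: [-1.185, -2.909, 0.001]
force: [-2.6, -0.8, 1.7]
opening: 0.699
grip_force: 67.2
```

{"api": "play_rows", "payload": {"dp": [[0,0,0],[0,0,0],[0,0,0],[0,0,0.03],[0,0,0.08],[0,0,0.12],[0,-0.02,0.16],[0,-0.06,0.19],[0,-0.105,0.2],[0,-0.15,0.207]], "dr": [[0,0,0],[0,0,0],[0,0,0],[0,0,0],[0,0,0],[0,0,0],[0,0,-4],[0,0,-9],[0,0,-14],[0,0,-19]], "fingers": [0.085,0.085,0.085,0.085,0.085,0.085,0.085,0.085,0.085,0.085]}}

```text
clock: 15.35
tcp_pos: [0.4433, 0.138, 0.2322]
orientation: [1.649, 2.67, 0.004]
force: [1.1, -0.5, -0.1]
opening: 0.996
grip_force: 0.0
```

{"api": "play_rows", "payload": {"dp": [[0.005,-0.04,0],[0.01,-0.085,0],[0.015,-0.13,0],[0.02,-0.175,0],[0.025,-0.22,0],[0.028,-0.26,0],[0.028,-0.29,0],[0.028,-0.29,0],[0.028,-0.29,0],[0.028,-0.29,0]], "dr": [[0,0,-5],[0,0,-10],[0,0,-15],[0,0,-20],[0,0,-25],[0,0,-26.7],[0,0,-26.7],[0,0,-26.7],[0,0,-26.7],[0,0,-26.7]], "fingers": [0.085,0.085,0.085,0.085,0.085,0.085,0.085,0.085,0.085,0.085]}}

```text
clock: 16.35
tcp_pos: [0.47, -0.1499, 0.2302]
orientation: [-2.22, -2.221, -0.0]
force: [-0.2, 0.1, -0.2]
opening: 0.993
grip_force: 0.0
```

```bash
python3 - <<'E'
from h import *
s=manip.sense();print(s["tcp_pos"],s["orientation"])
c=snap("wrist","w4");look(c,(.471,-.081),.06);look(c,(.655,-.093),.06);look(c,(.553,-.151),.02)
E
```

```text
[ 0.47003533 -0.14985296  0.23017675] [-2.21983823e+00 -2.22144367e+00 -1.47803690e-04]
pix [326. 141.] rect c 468.3 -78.7 size 47.2 47.7 ang 0.1 | circ c 468.3 -78.8 dia 48.6 area 1787
pix [541. 157.] rect c 641.5 -96.1 size 57.5 125.4 ang 80.0 | circ c 642.3 -96.6 dia 134.3 area 7056
pix [408. 213.] rect c 547.8 -146.2 size 24.2 27.9 ang 46.8 | circ c 548.0 -146.2 dia 28.4 area 548
```

{"api": "play_rows", "payload": {"dp": [[-0.002,0.035,0],[-0.002,0.071,0],[-0.002,0.071,-0.04],[-0.002,0.071,-0.09],[-0.002,0.071,-0.14],[-0.002,0.071,-0.18],[-0.002,0.071,-0.212],[-0.002,0.071,-0.212],[-0.002,0.071,-0.212],[-0.002,0.071,-0.212]], "dr": [[0,0,0],[0,0,0],[0,0,0],[0,0,0],[0,0,0],[0,0,0],[0,0,0],[0,0,0],[0,0,0],[0,0,0]], "fingers": [0.085,0.085,0.085,0.085,0.085,0.085,0.085,0.085,0.035,0.035]}}

```text
clock: 17.4
tcp_pos: [0.4696, -0.0799, 0.02]
orientation: [2.218, 2.221, 0.002]
force: [-0.8, 0.1, 0.5]
opening: 0.68
grip_force: 0.0
```

{"api": "play_rows", "payload": {"dp": [[0,0,0],[0,0,0],[0,0,0],[0,0,0.03],[0,0,0.06],[0,0,0.09],[0,0.01,0.12],[0,0.03,0.12],[0,0.06,0.12],[0.002,0.1,0.12]], "dr": [[0,0,0],[0,0,0],[0,0,0],[0,0,0],[0,0,0],[0,0,2],[0,0,6],[0,0,11],[0,0,16],[0,0,21]], "fingers": [0.035,0.035,0.035,0.035,0.035,0.035,0.035,0.035,0.035,0.035]}}

```text
clock: 18.4
tcp_pos: [0.471, 0.0199, 0.1402]
orientation: [1.776, 2.587, 0.002]
force: [0.4, -0.4, -3.0]
opening: 0.553
grip_force: 62.8
```

{"api": "play_rows", "payload": {"dp": [[0.004,0.04,0],[0.008,0.08,0],[0.012,0.12,0],[0.016,0.16,0],[0.02,0.2,0],[0.02,0.222,0],[0.02,0.222,0],[0.02,0.222,-0.02],[0.02,0.222,-0.05],[0.02,0.222,-0.08]], "dr": [[0,0,5],[0,0,10],[0,0,15],[0,0,20],[0,0,24.7],[0,0,24.7],[0,0,24.7],[0,0,24.7],[0,0,24.7],[0,0,24.7]], "fingers": [0.035,0.035,0.035,0.035,0.035,0.035,0.035,0.035,0.035,0.035]}}

```text
clock: 19.4
tcp_pos: [0.4911, 0.2414, 0.0592]
orientation: [1.184, 2.907, 0.002]
force: [-0.3, -0.7, -2.7]
opening: 0.551
grip_force: 62.8
```

{"api": "play_rows", "payload": {"dp": [[0,0,-0.02],[0,0,-0.031],[0,0,-0.034],[0,0,-0.035],[0,0,-0.035],[0,0,-0.035],[0,0,-0.035],[0,0,-0.035],[0,0,0.02],[0,0,0.07]], "dr": [[0,0,0],[0,0,0],[0,0,0],[0,0,0],[0,0,0],[0,0,0],[0,0,0],[0,0,0],[0,0,0],[0,0,0]], "fingers": [0.035,0.035,0.035,0.035,0.085,0.085,0.085,0.085,0.085,0.085]}}

```text
clock: 20.4
tcp_pos: [0.4889, 0.2415, 0.1217]
orientation: [-1.183, -2.904, 0.007]
force: [1.3, 1.1, -0.7]
opening: 0.994
grip_force: 0.0
```

{"api": "play_rows", "payload": {"dp": [[0.005,-0.01,0.04],[0.025,-0.04,0.07],[0.05,-0.08,0.1],[0.08,-0.12,0.105],[0.11,-0.16,0.105],[0.135,-0.2,0.105],[0.16,-0.24,0.105],[0.185,-0.28,0.105],[0.21,-0.315,0.105],[0.233,-0.345,0.105]], "dr": [[0,0,0],[0,0,4],[0,0,9],[0,0,14],[0,0,19],[0,0,24],[0,0,29],[0,0,34],[0,0,38.3],[0,0,38.3]], "fingers": [0.085,0.085,0.085,0.085,0.085,0.085,0.085,0.085,0.085,0.085]}}

```text
clock: 21.4
tcp_pos: [0.7241, -0.1054, 0.2278]
orientation: [-0.165, -3.137, 0.0]
force: [0.4, -0.5, 0.7]
opening: 0.992
grip_force: 0.0
```

```bash
python3 - <<'E'
from h import *
s=manip.sense();print(s["tcp_pos"],s["orientation"],s["qpos"].round(2))
c=snap("wrist","w5");look(c,(.65,-.095),.06);look(c,(.655,.035),.009);look(c,(.625,-.227),.009)
E
```

```text
[ 0.72414576 -0.10542681  0.22784826] [-1.64558606e-01 -3.13682090e+00  2.03035329e-04] [-0.3   0.68  1.13 -0.    1.33 -1.76]
pix [328. 134.] rect c 651.5 -97.8 size 57.9 105.2 ang 80.0 | circ c 651.4 -97.9 dia 118.4 area 6075
pix [463. 125.] rect c 655.5 34.4 size 57.9 104.9 ang 85.0 | circ c 655.6 34.6 dia 118.0 area 6018
pix [189. 123.] rect c 623.8 -222.7 size 48.2 49.6 ang 40.7 | circ c 623.0 -223.2 dia 50.3 area 1909
```

View pics/w5.png

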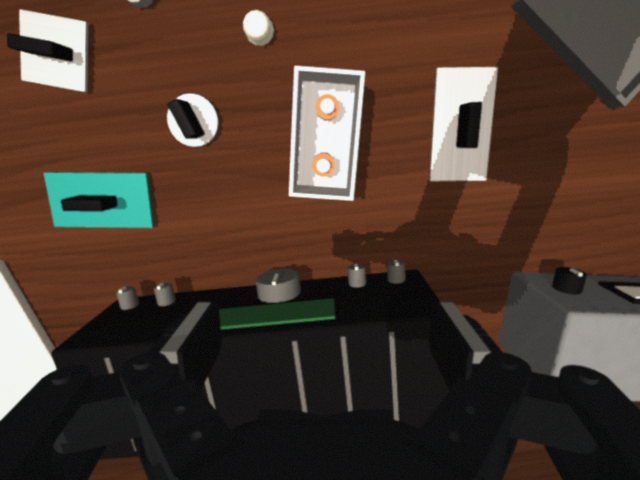

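The picture shows the oblong housing's rim from (295,66) to (357,199), with its coils, standing free between the small lid (193,120) and the oblong lid (463,124).

{"api": "play_rows", "payload": {"dp": [[-0.035,0.003,0],[-0.0725,0.0075,0],[-0.0725,0.0075,-0.04],[-0.0725,0.0075,-0.09],[-0.0725,0.0075,-0.14],[-0.0725,0.0075,-0.18],[-0.0725,0.0075,-0.21],[-0.0725,0.0075,-0.21],[-0.0725,0.0075,-0.21],[-0.0725,0.0075,-0.21]], "dr": [[0,0,-2],[0,0,-4],[0,0,-4],[0,0,-4],[0,0,-4],[0,0,-4],[0,0,-4],[0,0,-4],[0,0,-4],[0,0,-4]], "fingers": [0.085,0.085,0.085,0.085,0.085,0.085,0.085,0.085,0.04,0.04]}}

```text
clock: 22.45
tcp_pos: [0.6526, -0.096, 0.0205]
orientation: [0.273, 3.126, -0.002]
force: [-0.1, -1.3, 2.0]
opening: 0.688
grip_force: 1.4
```

{"api": "play_rows", "payload": {"dp": [[0,0,0],[0,0,0],[0,0,0],[0,0,0.03],[0,0,0.06],[0,0,0.09],[0,0.01,0.12],[-0.005,0.04,0.12],[-0.015,0.07,0.12],[-0.025,0.1,0.12]], "dr": [[0,0,0],[0,0,0],[0,0,0],[0,0,0],[0,0,0],[0,0,0],[0,0,-3],[0,0,-7],[0,0,-11],[0,0,-15]], "fingers": [0.04,0.04,0.04,0.04,0.04,0.04,0.04,0.04,0.04,0.04]}}

```text
clock: 23.45
tcp_pos: [0.6253, 0.0055, 0.1389]
orientation: [0.686, 3.066, 0.0]
force: [0.8, -0.1, -1.7]
opening: 0.65
grip_force: 65.0
```

{"api": "play_rows", "payload": {"dp": [[-0.015,0.035,0],[-0.03,0.075,0],[-0.045,0.115,0],[-0.06,0.15,0],[-0.071,0.175,0],[-0.071,0.175,0],[-0.071,0.175,0],[-0.071,0.175,-0.02],[-0.071,0.175,-0.05],[-0.071,0.175,-0.08]], "dr": [[0,0,-4],[0,0,-8],[0,0,-12],[0,0,-16],[0,0,-19.1],[0,0,-19.1],[0,0,-19.1],[0,0,-19.1],[0,0,-19.1],[0,0,-19.1]], "fingers": [0.04,0.04,0.04,0.04,0.04,0.04,0.04,0.04,0.04,0.04]}}

```text
clock: 24.45
tcp_pos: [0.5567, 0.1781, 0.0582]
orientation: [1.18, 2.908, 0.002]
force: [0.0, 0.4, -1.5]
opening: 0.654
grip_force: 65.0
```

{"api": "play_rows", "payload": {"dp": [[0,0,-0.02],[0,0,-0.031],[0,0,-0.034],[0,0,-0.035],[0,0,-0.035],[0,0,-0.035],[0,0,-0.035],[0,0,-0.035],[0,0,0.02],[0,0,0.07]], "dr": [[0,0,0],[0,0,0],[0,0,0],[0,0,0],[0,0,0],[0,0,0],[0,0,0],[0,0,0],[0,0,0],[0,0,0]], "fingers": [0.04,0.04,0.04,0.04,0.085,0.085,0.085,0.085,0.085,0.085]}}

```text
clock: 25.45
tcp_pos: [0.5533, 0.1792, 0.1215]
orientation: [-1.177, -2.906, 0.005]
force: [1.7, 0.9, 0.6]
opening: 0.994
grip_force: 0.0
```

{"api": "play_rows", "payload": {"dp": [[0,0,0.04],[0,0,0.09],[0,0,0.13],[0.02,0.03,0.13],[0.04,0.065,0.13],[0.06,0.1,0.13],[0.078,0.128,0.13],[0.078,0.128,0.13],[0.078,0.128,0.13],[0.078,0.128,0.13]], "dr": [[0,0,0],[0,0,0],[0,0,0],[0,0,0],[0,0,0],[0,0,0],[0,0,0],[0,0,0],[0,0,0],[0,0,0]], "fingers": [0.085,0.085,0.085,0.085,0.085,0.05,0,0,0,0]}}

```text
clock: 26.45
tcp_pos: [0.6322, 0.3067, 0.2528]
orientation: [-1.179, -2.91, 0.002]
force: [0.2, -0.5, -0.9]
opening: 0.138
grip_force: 0.0
```

```bash
python3 - <<'E'
from h import *
s=manip.sense();print(s["tcp_pos"],s["orientation"],s["qpos"].round(2))
c=snap("wrist","w6");look(c,(.58,.357),.194)
print(proj(c,[[.58,.357,.194],[.554,.18,.065],[.491,.242,.065],[.443,.2886,.065],[.3895,.341,.065]]).round())
E
```

```text
[0.63219255 0.30667997 0.25280098] [-1.17946048e+00 -2.91044682e+00  2.34389377e-03] [ 0.29  0.62  1.19 -0.    1.33 -0.51]
pix [324. 136.] rect c 575.3 353.0 size 61.5 46.1 ang 45.9 | circ c 573.0 350.2 dia 70.1 area 2558
[[324. 136.]
 [176. 249.]
 [165. 156.]
 [156.  75.]
 [145. -26.]]
```

View pics/w6.png

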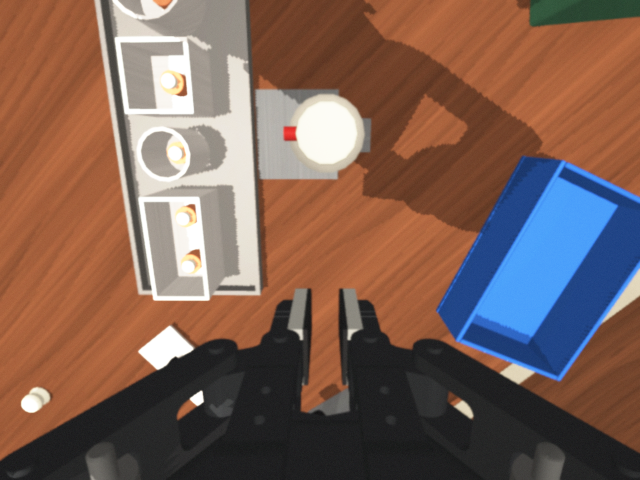

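The picture shows all four housings standing in the tray: (165,155), (178,250), (155,75) and one near the top edge. The cap is at (329,131), which puts it at about (0.580, 0.360). Pressing it.

{"api": "play_rows", "payload": {"dp": [[-0.02,0.02,0],[-0.04,0.04,0],[-0.052,0.053,0],[-0.052,0.053,-0.02],[-0.052,0.053,-0.045],[-0.052,0.053,-0.055],[-0.052,0.053,-0.06],[-0.052,0.053,-0.063],[-0.052,0.053,-0.065],[-0.052,0.053,-0.065]], "dr": [[0,0,0],[0,0,0],[0,0,0],[0,0,0],[0,0,0],[0,0,0],[0,0,0],[0,0,0],[0,0,0],[0,0,0]], "fingers": [0,0,0,0,0,0,0,0,0,0]}}

```text
clock: 27.5
tcp_pos: [0.5807, 0.36, 0.1901]
orientation: [-1.18, -2.912, 0.001]
force: [-5.0, -2.7, 6.1]
opening: -0.0
grip_force: 3.1
```

{"api": "play_rows", "payload": {"dp": [[0,0,-0.002],[0,0,-0.004],[0,0,-0.005],[0,0,-0.006],[0,0,-0.007],[0,0,-0.007],[0,0,-0.007],[0,0,-0.007],[0,0,-0.007],[0,0,-0.007]], "dr": [[0,0,0],[0,0,0],[0,0,0],[0,0,0],[0,0,0],[0,0,0],[0,0,0],[0,0,0],[0,0,0],[0,0,0]], "fingers": [0,0,0,0,0,0,0,0,0,0]}}

```text
clock: 28.5
tcp_pos: [0.581, 0.3601, 0.186]
orientation: [1.179, 2.91, 0.001]
force: [-6.9, -4.6, 15.4]
opening: -0.0
grip_force: 7.5
```

{"api": "play_rows", "payload": {"dp": [[0,0,-0.002],[0,0,-0.002],[0,0,0.005],[0,0,0.02],[0,0,0.05],[0,0,0.08],[0.01,-0.01,0.09],[0.03,-0.04,0.09],[0.05,-0.08,0.09],[0.07,-0.12,0.08]], "dr": [[0,0,0],[0,0,0],[0,0,0],[0,0,0],[0,0,0],[0,0,0],[0,0,3],[0,0,8],[0,0,13],[0,0,18]], "fingers": [0,0,0,0,0,0,0,0,0,0]}}

```text
clock: 29.5
tcp_pos: [0.6537, 0.2401, 0.2644]
orientation: [0.7, 3.055, 0.005]
force: [0.8, 1.3, -0.1]
opening: 0.0
grip_force: 0.0
```

{"api": "play_rows", "payload": {"dp": [[0.015,-0.04,-0.01],[0.03,-0.08,-0.02],[0.045,-0.12,-0.03],[0.06,-0.16,-0.03],[0.07,-0.2,-0.03],[0.077,-0.212,-0.03],[0.077,-0.212,-0.03],[0.077,-0.212,-0.03],[0.077,-0.212,-0.03],[0.077,-0.212,-0.03]], "dr": [[0,0,5],[0,0,10],[0,0,15],[0,0,20],[0,0,21.3],[0,0,21.3],[0,0,21.3],[0,0,21.3],[0,0,21.3],[0,0,21.3]], "fingers": [0.03,0.05,0.05,0.05,0.05,0.05,0.05,0.05,0.05,0.05]}}

```text
clock: 30.5
tcp_pos: [0.7276, 0.0307, 0.2316]
orientation: [0.128, 3.139, 0.001]
force: [0.3, 0.2, 0.1]
opening: 0.584
grip_force: 0.0
```

```bash
python3 - <<'E'
from h import *
s=manip.sense();print(s["tcp_pos"],s["orientation"],s["opening"])
c=snap("wrist","w7");look(c,(.655,.035),.009)
c=snap("side","s7")
E
```

```text
[0.72756951 0.03068427 0.23158155] [1.27809494e-01 3.13896288e+00 5.32105801e-04] 0.5843809930791439
pix [323. 136.] rect c 655.6 35.1 size 58.5 105.5 ang 84.9 | circ c 655.3 35.1 dia 118.4 area 6106
```

View pics/s7.png

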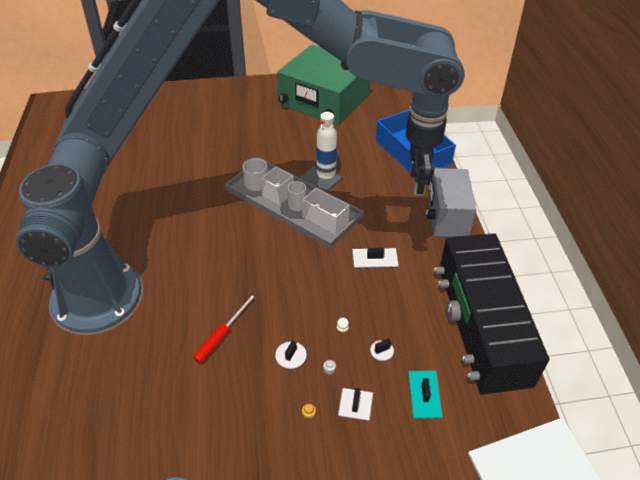

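The side view shows the four housings in a row in the tray and the lids undisturbed, with the oblong lid at (375,257). Gripping that lid.

{"api": "play_rows", "payload": {"dp": [[-0.036,0.002,0],[-0.072,0.0045,0],[-0.072,0.0045,-0.05],[-0.072,0.0045,-0.1],[-0.072,0.0045,-0.15],[-0.072,0.0045,-0.19],[-0.072,0.0045,-0.21],[-0.072,0.0045,-0.2185],[-0.072,0.0045,-0.2185],[-0.072,0.0045,-0.2185]], "dr": [[0,0,0],[0,0,0],[0,0,0],[0,0,0],[0,0,0],[0,0,0],[0,0,0],[0,0,0],[0,0,0],[0,0,0]], "fingers": [0.05,0.05,0.05,0.05,0.05,0.05,0.05,0.05,0.05,0.0]}}

```text
clock: 31.6
tcp_pos: [0.6572, 0.0332, 0.0142]
orientation: [0.131, 3.136, -0.0]
force: [0.3, 0.3, 0.5]
opening: 0.431
grip_force: 0.0
```

{"api": "play_rows", "payload": {"dp": [[0,0,0],[0,0,0],[0,0,0],[0,0,0],[0,0,0],[0,0,0.03],[0,0,0.07],[0,0,0.11],[0,0,0.15],[0,0,0.15]], "dr": [[0,0,0],[0,0,0],[0,0,0],[0,0,0],[0,0,0],[0,0,0],[0,0,0],[0,0,0],[0,0,-5],[0,0,-10]], "fingers": [0,0,0,0,0,0,0,0,0,0]}}

```text
clock: 32.6
tcp_pos: [0.6602, 0.0326, 0.1701]
orientation: [0.408, 3.101, 0.0]
force: [0.9, -0.1, -0.7]
opening: 0.127
grip_force: 60.9
```

{"api": "play_rows", "payload": {"dp": [[-0.01,0.02,0.02],[-0.02,0.04,0.04],[-0.03,0.06,0.065],[-0.04,0.08,0.065],[-0.05,0.095,0.065],[-0.05,0.095,0.065],[-0.05,0.095,0.065],[-0.05,0.095,0.065],[-0.05,0.095,0.065],[-0.05,0.095,0.065]], "dr": [[0,0,-6],[0,0,-12],[0,0,-18],[0,0,-24],[0,0,-29.3],[0,0,-29.3],[0,0,-29.3],[0,0,-29.3],[0,0,-29.3],[0,0,-29.3]], "fingers": [0,0,0,0,0,0,0,0,0,0]}}

```text
clock: 33.6
tcp_pos: [0.6064, 0.1272, 0.2275]
orientation: [-1.18, -2.911, 0.0]
force: [0.9, -1.7, -1.6]
opening: 0.129
grip_force: 60.8
```

```bash
python3 - <<'E'
from h import *
s=manip.sense();print(s["tcp_pos"],s["orientation"],s["opening"])
c=snap("wrist","w8");look(c,(.554,.180),.065)
print(proj(c,[[.554,.18,.065]]))
E
```

```text
[0.60638484 0.12721037 0.22754505] [-1.18038469e+00 -2.91130281e+00  3.04572695e-04] 0.12931998761837077
pix [327. 134.] rect c 612.6 172.9 size 193.0 287.5 ang 45.8 | circ c 601.5 166.2 dia 325.6 area 45091
[[326.67835504 134.0466126 ]]
```

View pics/w8.png

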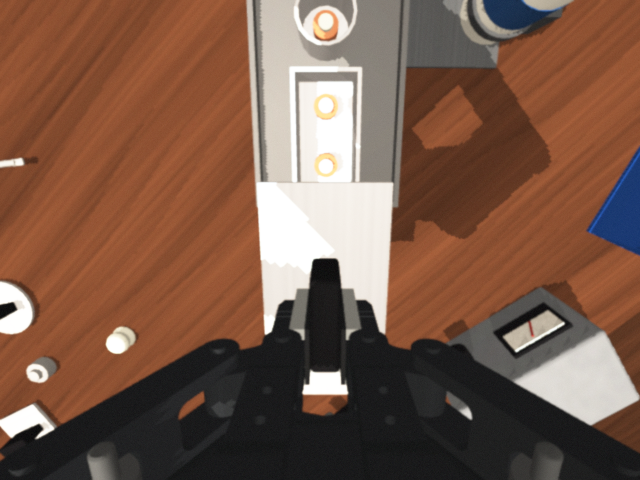

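The held lid's far corners are at (257,182) and (393,182). The housing's rim shows its far corners at (290,67) and (361,67).

```bash
python3 - <<'E'
from h import *
c=load("w8");t=np.radians(45.7);x=np.array([np.cos(t),np.sin(t)]);y=np.array([-x[1],x[0]])
# refine edges from grey image
g=cv2.cvtColor(c["image"],cv2.COLOR_RGB2GRAY).astype(int)
print(g[60:75,340],g[130,280:302],g[130,350:370],g[176:188,340],g[240,255:270],g[240,382:398])
for n,px,z in [("can",[(290,67),(361,67),(292.5,130),(361,130)],.065),("lid",[(257.5,182),(392.5,182),(264.5,330),(386,330)],.2225)]:
    P=plane(c,px,z)[:,:2];d=P[1]-P[0];print(n,P.round(4).tolist(),np.linalg.norm(d),np.degrees(np.arctan2(d[1],d[0])),"c",P[:2].mean(0)-.052*y)
    e=P[[0,1]].mean(0)-P[[2,3]].mean(0);print(np.degrees(np.arctan2(e[1],e[0]))-90)
E
```

```text
[202 201 203 202 203 206 218 237 244 244 237 200 145 131 135] [209 210 209 208 211 208 208 210 212 211 228 251 255 255 255 245 176 136
 141 176 228 242] [255 252 217 170 146 147 199 237 245 240 207 154 136 132 131 135 133 134
 132 133] [255 255 255 255 255 253 234 236 242 242 243 242] [105 106 107 112 182 252 255 255 255 255 255 255 255 255 255] [238 239 238 239 238 237 235 223 156  81  63  60  60  63  65  65]
can [[0.498, 0.1944], [0.5365, 0.2341], [0.5323, 0.1622], [0.5712, 0.2023]] 0.05531563145980114 45.86623543102214 c [0.55445387 0.17794954]
47.14967458760077
lid [[0.5483, 0.1454], [0.5868, 0.185], [0.5969, 0.0977], [0.6361, 0.1381]] 0.05525193507326716 45.89125524864033 c [0.60473983 0.12887506]
45.987360004463824
```

{"api": "play_rows", "payload": {"dp": [[-0.015,0.015,0],[-0.035,0.034,0],[-0.05,0.049,0],[-0.05,0.049,-0.02],[-0.05,0.049,-0.06],[-0.05,0.049,-0.1],[-0.05,0.049,-0.13],[-0.05,0.049,-0.143],[-0.05,0.049,-0.143],[-0.05,0.049,-0.143]], "dr": [[0,0,0],[0,0,0],[0,0,0],[0,0,0],[0,0,0],[0,0,0],[0,0,0],[0,0,0],[0,0,0],[0,0,0]], "fingers": [0,0,0,0,0,0,0,0,0,0]}}

```text
clock: 34.65
tcp_pos: [0.5567, 0.1775, 0.0858]
orientation: [1.178, 2.911, 0.001]
force: [0.3, -0.1, -0.6]
opening: 0.123
grip_force: 60.8
```

{"api": "play_rows", "payload": {"dp": [[0,0,-0.003],[0,0,-0.005],[0,0,-0.007],[0,0,-0.009],[0,0,-0.011],[0,0,-0.012],[0,0,-0.013],[0,0,-0.013],[0,0,-0.013],[0,0,-0.013]], "dr": [[0,0,0],[0,0,0],[0,0,0],[0,0,0],[0,0,0],[0,0,0],[0,0,0],[0,0,0],[0,0,0],[0,0,0]], "fingers": [0,0,0,0,0,0,0,0,0,0]}}

```text
clock: 35.65
tcp_pos: [0.5562, 0.1771, 0.0748]
orientation: [1.179, 2.911, 0.001]
force: [-4.7, -0.8, 17.8]
opening: 0.128
grip_force: 63.5
```

{"api": "play_rows", "payload": {"dp": [[0,0,0],[0,0,0],[0,0,0],[0,0,0],[0,0,0.02],[0,0,0.06],[0,0,0.1],[0.01,-0.03,0.14],[0.025,-0.075,0.157],[0.04,-0.12,0.157]], "dr": [[0,0,0],[0,0,0],[0,0,0],[0,0,0],[0,0,0],[0,0,0],[0,0,0],[0,0,4],[0,0,9],[0,0,14]], "fingers": [0.05,0.05,0.05,0.05,0.05,0.05,0.05,0.05,0.05,0.05]}}

```text
clock: 36.65
tcp_pos: [0.5983, 0.0565, 0.2325]
orientation: [0.805, 3.029, 0.002]
force: [1.4, 0.5, -0.1]
opening: 0.583
grip_force: 0.0
```

{"api": "play_rows", "payload": {"dp": [[0.015,-0.045,0],[0.03,-0.09,0],[0.045,-0.135,0],[0.06,-0.18,0],[0.08,-0.225,0],[0.095,-0.26,0],[0.099,-0.28,0],[0.099,-0.28,0],[0.099,-0.28,0],[0.099,-0.28,0]], "dr": [[0,0,5],[0,0,10],[0,0,15],[0,0,20],[0,0,25],[0,0,30],[0,0,30.3],[0,0,30.3],[0,0,30.3],[0,0,30.3]], "fingers": [0.05,0.05,0.05,0.05,0.05,0.05,0.05,0.05,0.05,0.05]}}

```text
clock: 37.65
tcp_pos: [0.6943, -0.2205, 0.2287]
orientation: [0.007, -3.14, -0.002]
force: [-0.0, -0.2, 0.4]
opening: 0.585
grip_force: 0.0
```

```bash
cat >> h.py <<'E'
def bar(c,xy,r):
    """dark grip bar inside a lid: yaw and centre of its top at z .037"""
    hsv=cv2.cvtColor(c["image"],cv2.COLOR_RGB2HSV);m=(hsv[...,2]<60).astype(np.uint8)
    p=proj(c,[*xy,.03])[0];q=proj(c,[xy[0]+r,xy[1],.03])[0]
    d=np.zeros_like(m);cv2.circle(d,tuple(int(v) for v in p.round()),int(np.linalg.norm(q-p)),1,-1)
    k=max(cv2.findContours(m*d,cv2.RETR_EXTERNAL,cv2.CHAIN_APPROX_NONE)[0],key=cv2.contourArea).reshape(-1,2)
    W=plane(c,k,.037)[:,:2].astype(np.float32)*1000;print("bar",[np.round(v,1) for v in cv2.minAreaRect(W)])
E
python3 - <<'E'
from h import *
s=manip.sense();print(s["tcp_pos"],s["orientation"],s["opening"])
c=snap("wrist","w9");look(c,(.6235,-.223),.009);bar(c,(.6235,-.223),.026)
E
```

```text
[ 0.69430049 -0.22054184  0.22865862] [ 7.32449844e-03 -3.14012969e+00 -2.33158155e-03] 0.5851612447334481
pix [323. 139.] rect c 623.2 -223.5 size 48.7 48.8 ang 0.3 | circ c 622.9 -223.4 dia 50.0 area 1909
bar [array([ 623.1, -223.2]), array([31.5,  9.6]), np.float64(19.1)]
```

View pics/w9.png

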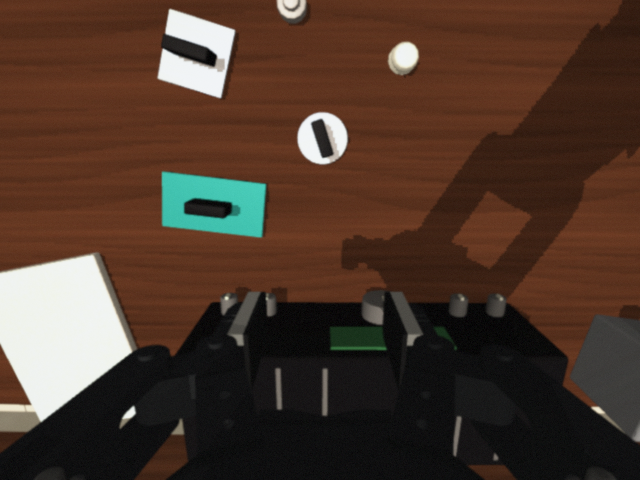

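The view shows the small lid at (323,139) with its bar at about 19°, clear of the turquoise plate.

{"api": "play_rows", "payload": {"dp": [[-0.036,-0.001,0],[-0.0713,-0.003,0],[-0.0713,-0.003,-0.05],[-0.0713,-0.003,-0.1],[-0.0713,-0.003,-0.15],[-0.0713,-0.003,-0.19],[-0.0713,-0.003,-0.21],[-0.0713,-0.003,-0.2155],[-0.0713,-0.003,-0.2155],[-0.0713,-0.003,-0.2155]], "dr": [[0,0,6],[0,0,13],[0,0,19],[0,0,19],[0,0,19],[0,0,19],[0,0,19],[0,0,19],[0,0,19],[0,0,19]], "fingers": [0.05,0.05,0.05,0.05,0.05,0.05,0.05,0.05,0.05,0.0]}}

```text
clock: 38.7
tcp_pos: [0.625, -0.2259, 0.0152]
orientation: [-0.525, 3.095, -0.003]
force: [0.8, 0.4, 0.8]
opening: 0.432
grip_force: 0.0
```

{"api": "play_rows", "payload": {"dp": [[0,0,0],[0,0,0],[0,0,0],[0,0,0],[0,0,0],[0,0,0.03],[0,0,0.07],[-0.005,0.02,0.11],[-0.01,0.05,0.15],[-0.02,0.09,0.18]], "dr": [[0,0,0],[0,0,0],[0,0,0],[0,0,0],[0,0,0],[0,0,0],[0,0,0],[0,0,-5],[0,0,-11],[0,0,-17]], "fingers": [0,0,0,0,0,0,0,0,0,0]}}

```text
clock: 39.7
tcp_pos: [0.6052, -0.138, 0.1957]
orientation: [-0.05, 3.136, -0.004]
force: [1.3, 0.5, -0.9]
opening: 0.125
grip_force: 60.4
```

{"api": "play_rows", "payload": {"dp": [[-0.006,0.035,0.01],[-0.012,0.075,0.02],[-0.019,0.115,0.03],[-0.025,0.155,0.037],[-0.032,0.195,0.037],[-0.038,0.235,0.037],[-0.045,0.275,0.037],[-0.054,0.31,0.037],[-0.0615,0.3285,0.037],[-0.0615,0.3285,0.037]], "dr": [[0,0,-5],[0,0,-10],[0,0,-15],[0,0,-20],[0,0,-25],[0,0,-30],[0,0,-35],[0,0,-40],[0,0,-46],[0,0,-46]], "fingers": [0,0,0,0,0,0,0,0,0,0]}}

```text
clock: 40.7
tcp_pos: [0.5407, 0.1941, 0.2298]
orientation: [-1.167, -2.916, -0.0]
force: [0.6, -1.5, -0.9]
opening: 0.125
grip_force: 60.4
```

```bash
cat >> h.py <<'E'
def rim(c,xy,z,R):
    g=cv2.GaussianBlur(cv2.cvtColor(c["image"],cv2.COLOR_RGB2GRAY),(3,3),0);p=proj(c,[*xy,z])[0];q=proj(c,[xy[0]+R,xy[1],z])[0];s=np.linalg.norm(q-p)
    x0,y0=int(p[0]-2*s),max(0,int(p[1]-2*s));crop=g[y0:int(p[1]+2*s),x0:int(p[0]+2*s)]
    crop=cv2.resize(crop,None,fx=3,fy=3,interpolation=cv2.INTER_CUBIC)
    for a,b in [(.93,1.08),(.8,.93)]:
        h=cv2.HoughCircles(crop,cv2.HOUGH_GRADIENT,1,15,param1=120,param2=12,minRadius=int(3*s*a),maxRadius=int(3*s*b))
        for u,v,r in (h[0][:2] if h is not None else []): 
            px=((u+.5)/3-.5+x0,(v+.5)/3-.5+y0);print("rim pix",np.round(px,1),"r mm",(r/3/s*R*1000).round(1),"at",plane(c,[px],z)[0].round(4))
E
python3 - <<'E'
from h import *
s=manip.sense();print(s["tcp_pos"],s["orientation"],s["opening"])
c=snap("wrist","w10");rim(c,(.4911,.2418),.065,.024)
print("lid oblong plate far/near expected",proj(c,[.4911,.2418,.065]))
E
```

```text
[0.54068043 0.19406576 0.22975703] [-1.16686603e+00 -2.91577971e+00 -3.33374793e-04] 0.12520570441978654
rim pix [326.2 139.5] r mm 22.4 at [0.4906 0.2432 0.065 ]
rim pix [322.2 135.5] r mm 23.5 at [0.486 0.243 0.065]
rim pix [325.8 138.8] r mm 22.1 at [0.49   0.2434 0.065 ]
rim pix [321.5 136.2] r mm 20.6 at [0.486  0.2422 0.065 ]
lid oblong plate far/near expected [[325.3877644  141.21411611]]
```

View pics/w10.png

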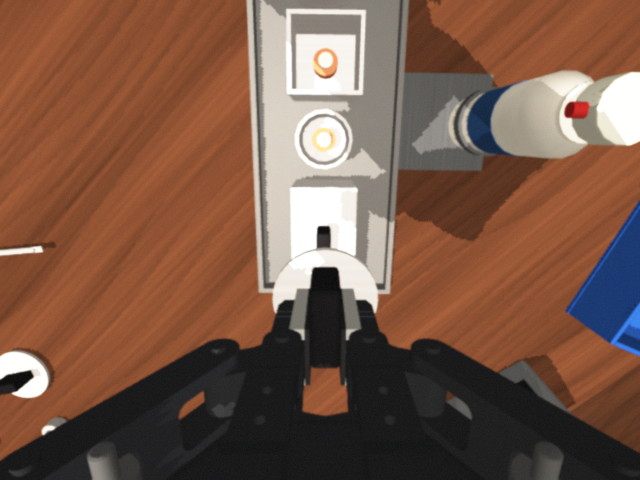

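The oblong lid lies flat and aligned in its housing (324,220). The small housing's rim is centred near (323.5,139), and the held small lid's far edge is at row 248.

```bash
python3 - <<'E'
from h import *
c=load("w10");t=np.radians(45.7);x=np.array([np.cos(t),np.sin(t)]);y=np.array([-x[1],x[0]])
g=cv2.cvtColor(c["image"],cv2.COLOR_RGB2GRAY).astype(int)
print(g[139,288:302],g[139,346:360],g[104:118,324],g[160:174,324]);print(g[244:252,305])
L=plane(c,[(326,248),(273,300),(379,300)],.2243)[:,:2];tcp=np.array([.5407,.1941])
print("lid c",L[0]-.024*y,((L-tcp)@x).round(4),((L-tcp)@y).round(4))
for p in [(323.5,139),(324,139)]: print(plane(c,[p],.065)[0][:2]-(L[0]-.024*y))
E
```

```text
[210 210 210 213 210 211 231 253 255 255 248 188 137 139] [178 140 153 206 234 233 199 149 136 133 135 134 135 135] [208 209 208 209 226 250 255 255 253 225 155 133 152 211] [239 194 151 148 172 238 255 255 253 234 212 207 208 209]
[255 255 255 255 255 255 255 239]
lid c [0.53954741 0.19563808] [ 0.0003 -0.0233  0.0246] [0.0259 0.001  0.0016]
[-0.05080015  0.04624953]
[-0.05051552  0.04654841]
```

{"api": "play_rows", "payload": {"dp": [[-0.015,0.015,0],[-0.035,0.032,0],[-0.0513,0.0467,0],[-0.0513,0.0467,-0.02],[-0.0513,0.0467,-0.06],[-0.0513,0.0467,-0.1],[-0.0513,0.0467,-0.13],[-0.0513,0.0467,-0.145],[-0.0513,0.0467,-0.145],[-0.0513,0.0467,-0.145]], "dr": [[0,0,0],[0,0,0],[0,0,0],[0,0,0],[0,0,0],[0,0,0],[0,0,0],[0,0,0],[0,0,0],[0,0,0]], "fingers": [0,0,0,0,0,0,0,0,0,0]}}

```text
clock: 41.75
tcp_pos: [0.492, 0.2374, 0.0848]
orientation: [1.173, 2.914, 0.0]
force: [0.4, -0.5, -1.0]
opening: 0.126
grip_force: 60.5
```

{"api": "play_rows", "payload": {"dp": [[0,0,-0.003],[0,0,-0.005],[0,0,-0.007],[0,0,-0.009],[0,0,-0.011],[0,0,-0.012],[0,0,-0.013],[0,0,-0.013],[0,0,-0.013],[0,0,-0.013]], "dr": [[0,0,0],[0,0,0],[0,0,0],[0,0,0],[0,0,0],[0,0,0],[0,0,0],[0,0,0],[0,0,0],[0,0,0]], "fingers": [0,0,0,0,0,0,0,0,0,0]}}

```text
clock: 42.75
tcp_pos: [0.4973, 0.2385, 0.0789]
orientation: [1.164, 2.903, 0.011]
force: [-2.1, -5.7, 37.1]
opening: 0.126
grip_force: 65.9
```

It's seated on the rim edge: the tool had not settled when I measured. Lifting to look again.

{"api": "play_rows", "payload": {"dp": [[0,0,0.01],[0,0,0.03],[0,0,0.06],[0,0,0.1],[0,0,0.14],[0.02,-0.02,0.158],[0.04,-0.04,0.158],[0.0513,-0.05,0.158],[0.0513,-0.05,0.158],[0.0513,-0.05,0.158]], "dr": [[0,0,0],[0,0,0],[0,0,0],[0,0,0],[0,0,0],[0,0,0],[0,0,0],[0,0,0],[0,0,0],[0,0,0]], "fingers": [0,0,0,0,0,0,0,0,0,0]}}

```text
clock: 43.75
tcp_pos: [0.5411, 0.1884, 0.2286]
orientation: [-1.172, -2.911, 0.002]
force: [0.2, -0.7, -0.7]
opening: 0.126
grip_force: 60.4
```

```bash
cat >> h.py <<'E'
def spans(c,row,col,x0,x1,y0,y1):
    """bright-rim outer edges along a row and a column"""
    g=cv2.cvtColor(c["image"],cv2.COLOR_RGB2GRAY).astype(int);print("row",row,g[row,x0[0]:x0[1]],g[row,x1[0]:x1[1]]);print("col",col,g[y0[0]:y0[1],col],g[y1[0]:y1[1],col])
E
python3 - <<'E'
from h import *
s=manip.sense();print(s["tcp_pos"],s["orientation"],s["opening"])
c=snap("wrist","w11");rim(c,(.489,.242),.065,.024)
cv2.imwrite("pics/w11c.png",cv2.resize(c["image"][80:340,220:430,::-1],None,fx=2.3,fy=2.3))
p=proj(c,[.489,.242,.065])[0];print(p)
E
```

```text
[0.54105913 0.18841377 0.22857626] [-1.17157473e+00 -2.91149686e+00  1.58514247e-03] 0.12583425330549755
rim pix [329.2 132.5] r mm 22.4 at [0.4884 0.2433 0.065 ]
rim pix [325.5 128.5] r mm 23.2 at [0.4841 0.2433 0.065 ]
rim pix [329.2 134.2] r mm 21.3 at [0.4894 0.2424 0.065 ]
rim pix [326.2 130.2] r mm 21.8 at [0.4854 0.2428 0.065 ]
[328.50175006 134.18428081]
```

View pics/w11c.png

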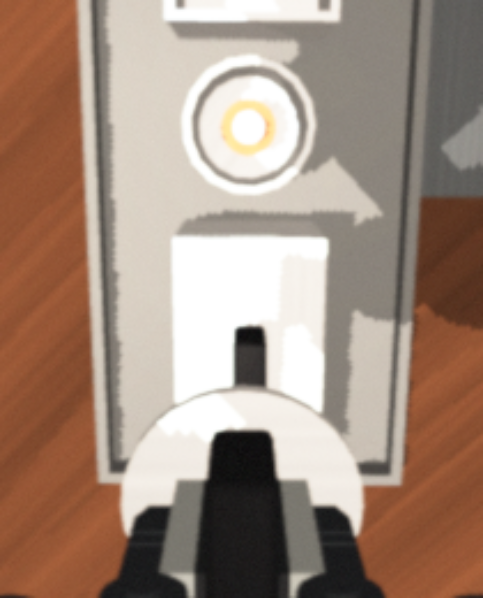

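{"api": "play_rows", "payload": {"dp": [[-0.02,0.02,0],[-0.04,0.04,0],[-0.0525,0.0525,0],[-0.0525,0.0525,-0.03],[-0.0525,0.0525,-0.07],[-0.0525,0.0525,-0.11],[-0.0525,0.0525,-0.13],[-0.0525,0.0525,-0.13],[-0.0525,0.0525,-0.13],[-0.0525,0.0525,-0.13]], "dr": [[0,0,0],[0,0,0],[0,0,0],[0,0,0],[0,0,0],[0,0,0],[0,0,0],[0,0,0],[0,0,0],[0,0,0]], "fingers": [0,0,0,0,0,0,0,0,0,0]}}

```text
clock: 44.8
tcp_pos: [0.4909, 0.2414, 0.101]
orientation: [1.17, 2.913, 0.003]
force: [-0.1, -0.6, -0.8]
opening: 0.122
grip_force: 60.4
```

```bash
python3 - <<'E'
from h import *
import time
for i in range(3):
    s=manip.sense();print(s["clock"],s["tcp_pos"].round(4),np.abs(s["qd"]).max().round(4))
    manip.capture("side")
E
```

```text
44.8 [0.4909 0.2414 0.101 ] 0.0113
44.85 [0.491  0.2413 0.1012] 0.0051
44.9 [0.491  0.2412 0.1011] 0.004
```

{"api": "play_rows", "payload": {"dp": [[-0.001,-0.001,-0.006],[-0.001,-0.001,-0.012],[-0.001,-0.001,-0.017],[-0.001,-0.001,-0.02],[-0.001,-0.001,-0.023],[-0.001,-0.001,-0.025],[-0.001,-0.001,-0.027],[-0.001,-0.001,-0.029],[-0.001,-0.001,-0.029],[-0.001,-0.001,-0.029]], "dr": [[0,0,0],[0,0,0],[0,0,0],[0,0,0],[0,0,0],[0,0,0],[0,0,0],[0,0,0],[0,0,0],[0,0,0]], "fingers": [0,0,0,0,0,0,0,0,0,0]}}

```text
clock: 45.95
tcp_pos: [0.489, 0.2398, 0.0753]
orientation: [1.17, 2.914, 0.001]
force: [-7.3, -2.2, 34.1]
opening: 0.129
grip_force: 65.4
```

{"api": "play_rows", "payload": {"dp": [[0,0,0.003],[0,0,0.003],[0,0,0.003],[0,0,0.003],[0,0,0.03],[0,0,0.07],[0,0,0.11],[0,-0.03,0.15],[0,-0.075,0.158],[0,-0.12,0.158]], "dr": [[0,0,0],[0,0,0],[0,0,0],[0,0,0],[0,0,0],[0,0,0],[0,0,0],[0,0,-3],[0,0,-8],[0,0,-13]], "fingers": [0.05,0.05,0.05,0.05,0.05,0.05,0.05,0.05,0.05,0.05]}}

```text
clock: 46.95
tcp_pos: [0.4902, 0.1191, 0.2304]
orientation: [1.494, 2.759, 0.004]
force: [0.2, -0.0, -0.3]
opening: 0.586
grip_force: 0.0
```

{"api": "play_rows", "payload": {"dp": [[-0.005,-0.045,0],[-0.01,-0.09,0],[-0.015,-0.135,0],[-0.02,-0.18,0],[-0.025,-0.225,0],[-0.03,-0.27,0],[-0.035,-0.315,0],[-0.045,-0.36,0],[-0.053,-0.405,0],[-0.053,-0.407,0]], "dr": [[0,0,-5],[0,0,-10],[0,0,-15],[0,0,-20],[0,0,-25],[0,0,-30],[0,0,-32.7],[0,0,-32.7],[0,0,-32.7],[0,0,-32.7]], "fingers": [0.05,0.05,0.05,0.05,0.05,0.05,0.05,0.05,0.05,0.05]}}

```text
clock: 47.95
tcp_pos: [0.4356, -0.2932, 0.2281]
orientation: [2.216, 2.223, -0.002]
force: [0.5, -0.5, -0.3]
opening: 0.589
grip_force: 0.0
```

```bash
python3 - <<'E'
from h import *
c=snap("wrist","w12");s=manip.sense();print(s["tcp_pos"],s["orientation"],s["opening"])
look(c,(.436,-.215),.009);bar(c,(.436,-.215),.03)
look(c,(.55,-.345),.009)
E
```

```text
[ 0.43546783 -0.29036449  0.22783477] [ 2.21707383e+00  2.22575360e+00 -3.08440168e-04] 0.5864727291508568
pix [325. 129.] rect c 432.5 -211.9 size 64.9 64.6 ang 26.3 | circ c 432.8 -212.1 dia 66.0 area 3338
bar [array([ 430.5, -215.8]), array([22.8,  9.1]), np.float64(58.6)]
pix [431. 257.] rect c 548.4 -340.0 size 62.3 62.6 ang 73.4 | circ c 548.2 -339.9 dia 84.8 area 3858
```

```bash
python3 - <<'E'
from h import *
manip.capture("side");c=snap("wrist","w13");s=manip.sense();print(s["tcp_pos"],s["orientation"])
look(c,(.436,-.215),.009);bar(c,(.433,-.213),.03);look(c,(.55,-.345),.009);bar(c,(.55,-.343),.03)
E
```

```text
[ 0.43538589 -0.2866616   0.22775191] [-2.21112354e+00 -2.22820604e+00 -8.13562719e-04]
pix [326. 136.] rect c 432.4 -212.0 size 64.9 64.9 ang 0.4 | circ c 432.7 -212.2 dia 66.0 area 3346
bar [array([ 432. , -213.5]), array([27.7,  8.9]), np.float64(58.5)]
pix [432. 263.] rect c 548.4 -340.1 size 62.4 62.6 ang 73.3 | circ c 548.2 -340.0 dia 84.7 area 3865
bar [array([ 544.2, -335.7]), array([40.6, 17.7]), np.float64(73.1)]
```

{"api": "play_rows", "payload": {"dp": [[-0.0015,0.037,0],[-0.003,0.0745,0],[-0.003,0.0745,0],[-0.003,0.0745,-0.04],[-0.003,0.0745,-0.09],[-0.003,0.0745,-0.14],[-0.003,0.0745,-0.185],[-0.003,0.0745,-0.208],[-0.003,0.0745,-0.2148],[-0.003,0.0745,-0.2148]], "dr": [[0,0,-7],[0,0,-14],[0,0,-21],[0,0,-28],[0,0,-32],[0,0,-32],[0,0,-32],[0,0,-32],[0,0,-32],[0,0,-32]], "fingers": [0.05,0.05,0.05,0.05,0.05,0.05,0.05,0.05,0.05,0.05]}}

```text
clock: 49.1
tcp_pos: [0.4327, -0.2111, 0.0133]
orientation: [-2.738, -1.536, 0.001]
force: [-0.3, 0.5, 0.6]
opening: 0.581
grip_force: 0.0
```

{"api": "play_rows", "payload": {"dp": [[0,0,0],[0,0,0],[0,0,0],[0,0,0],[0,0,0],[0,0,0],[0,0,0.03],[0,0,0.07],[0,0.02,0.11],[0,0.05,0.15]], "dr": [[0,0,0],[0,0,0],[0,0,0],[0,0,0],[0,0,0],[0,0,0],[0,0,0],[0,0,0],[0,0,5],[0,0,10]], "fingers": [0.0,0.0,0.0,0.0,0.0,0.0,0.0,0.0,0.0,0.0]}}

```text
clock: 50.1
tcp_pos: [0.4334, -0.1637, 0.1661]
orientation: [2.594, 1.767, 0.002]
force: [1.7, 0.3, -0.9]
opening: 0.128
grip_force: 59.1
```

{"api": "play_rows", "payload": {"dp": [[0.001,0.03,0.02],[0.002,0.075,0.04],[0.003,0.12,0.06],[0.004,0.165,0.068],[0.005,0.21,0.068],[0.006,0.255,0.068],[0.007,0.3,0.068],[0.008,0.345,0.068],[0.0085,0.39,0.068],[0.0085,0.43,0.068]], "dr": [[0,0,6],[0,0,13],[0,0,20],[0,0,27],[0,0,34],[0,0,41],[0,0,48],[0,0,55],[0,0,62],[0,0,67.2]], "fingers": [0,0,0,0,0,0,0,0,0,0]}}

```text
clock: 51.1
tcp_pos: [0.4408, 0.2693, 0.2326]
orientation: [1.177, 2.912, 0.002]
force: [0.7, -0.1, -1.0]
opening: 0.131
grip_force: 59.1
```

{"api": "play_rows", "payload": {"dp": [[0,0.0225,0],[0,0.0225,0],[0,0.0225,0],[0,0.0225,0],[0,0.0225,0],[0,0.0225,0],[0,0.0225,0],[0,0.0225,0],[0,0.0225,0],[0,0.0225,0]], "dr": [[0,0,0],[0,0,0],[0,0,0],[0,0,0],[0,0,0],[0,0,0],[0,0,0],[0,0,0],[0,0,0],[0,0,0]], "fingers": [0,0,0,0,0,0,0,0,0,0]}}

```text
clock: 52.1
tcp_pos: [0.4414, 0.2897, 0.2318]
orientation: [-1.185, -2.91, 0.0]
force: [0.4, 0.1, -0.9]
opening: 0.126
grip_force: 59.1
```

```bash
python3 - <<'E'
from h import *
c=snap("wrist","w14");s=manip.sense();print(s["tcp_pos"],s["orientation"])
p=proj(c,[[.3895,.341,.065],[.443,.2886,.065]]);print(p);rim(c,(.3895,.341),.065,.032)
cv2.imwrite("pics/w14c.png",cv2.resize(c["image"][60:340,210:440,::-1],None,fx=2,fy=2))
E
```

```text
[0.44141487 0.28976191 0.23174554] [-1.18447798e+00 -2.90966637e+00  1.06184653e-04]
[[325.44770082 135.78018708]
 [325.22748695 223.75779891]]
rim pix [324.5 134.8] r mm 30.0 at [0.3884 0.341  0.065 ]
rim pix [319.2 135.2] r mm 30.9 at [0.3855 0.3376 0.065 ]
rim pix [322.8 136.5] r mm 28.2 at [0.3884 0.339  0.065 ]
rim pix [322.2 130.2] r mm 29.4 at [0.3844 0.3422 0.065 ]
```

View pics/w14c.png

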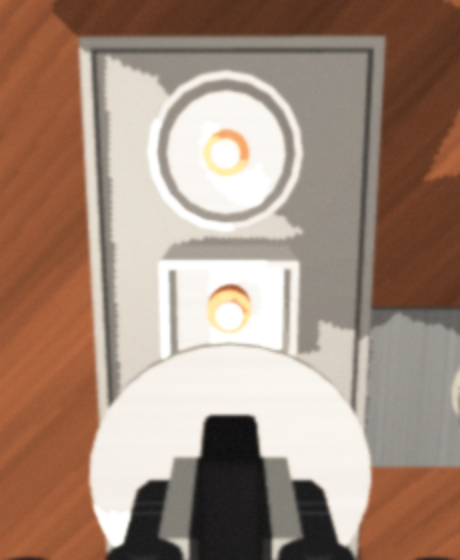

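The big housing's rim is centred at (322.5,135.5). The held big lid has its far edge at row 231.5 and is centred at column 325.5.

```bash
python3 - <<'E'
from h import *
c=load("w14");t=np.radians(45.7);x=np.array([np.cos(t),np.sin(t)]);y=np.array([-x[1],x[0]]);tcp=np.array([.4414,.2898])
L=plane(c,[(325.5,231.5),(255,300),(396,300)],.2263)[:,:2];C=plane(c,[(322.5,135.5)],.065)[0,:2]
print("lid in tool",((L-tcp)@np.c_[x,y]).round(4),"can",C,"in tool",(C-tcp)@np.c_[x,y])
spans(c,135,323,(280,292),(354,366),(90,102),(170,182))
E
```

```text
lid in tool [[ 0.0004  0.0332]
 [-0.0315  0.0011]
 [ 0.0323  0.0012]] can [0.38763479 0.33940748] in tool [-0.00204673  0.07312599]
row 135 [221 223 223 238 254 255 255 253 218 156 148 146] [135 134 149 196 236 242 229 183 152 143 145 144]
col 323 [143 145 145 145 161 212 241 245 236 197 151 139] [162 232 255 255 255 247 224 218 202 166 142 144]
```

{"api": "play_rows", "payload": {"dp": [[-0.02,0.02,0],[-0.04,0.036,0],[-0.0534,0.0483,0],[-0.0534,0.0483,-0.04],[-0.0534,0.0483,-0.08],[-0.0534,0.0483,-0.115],[-0.0534,0.0483,-0.13],[-0.0534,0.0483,-0.13],[-0.0534,0.0483,-0.13],[-0.0534,0.0483,-0.13]], "dr": [[0,0,0],[0,0,0],[0,0,0],[0,0,0],[0,0,0],[0,0,0],[0,0,0],[0,0,0],[0,0,0],[0,0,0]], "fingers": [0,0,0,0,0,0,0,0,0,0]}}

```text
clock: 53.15
tcp_pos: [0.389, 0.3387, 0.103]
orientation: [1.184, 2.908, 0.003]
force: [-0.4, -0.7, -0.5]
opening: 0.126
grip_force: 59.2
```

{"api": "play_rows", "payload": {"dp": [[0,0,-0.006],[0,0,-0.012],[0,0,-0.018],[0,0,-0.021],[0,0,-0.024],[0,0,-0.026],[0,0,-0.028],[0,0,-0.03],[0,0,-0.031],[0,0,-0.031]], "dr": [[0,0,0],[0,0,0],[0,0,0],[0,0,0],[0,0,0],[0,0,0],[0,0,0],[0,0,0],[0,0,0],[0,0,0]], "fingers": [0,0,0,0,0,0,0,0,0,0]}}

```text
clock: 54.15
tcp_pos: [0.388, 0.3381, 0.0753]
orientation: [1.183, 2.909, 0.002]
force: [-5.2, -5.3, 36.5]
opening: 0.126
grip_force: 64.4
```

{"api": "play_rows", "payload": {"dp": [[0,0,0.003],[0,0,0.003],[0,0,0.003],[0,0,0.003],[0,0,0.03],[0,0,0.07],[0,0,0.11],[0.003,-0.03,0.15],[0.008,-0.07,0.16],[0.015,-0.11,0.16]], "dr": [[0,0,0],[0,0,0],[0,0,0],[0,0,0],[0,0,0],[0,0,0],[0,0,0],[0,0,-3],[0,0,-8],[0,0,-13]], "fingers": [0.05,0.05,0.05,0.05,0.05,0.05,0.05,0.05,0.05,0.05]}}

```text
clock: 55.15
tcp_pos: [0.4041, 0.2277, 0.2326]
orientation: [1.506, 2.753, 0.005]
force: [0.4, 0.4, -0.5]
opening: 0.584
grip_force: 0.0
```

{"api": "play_rows", "payload": {"dp": [[0.008,-0.045,0],[0.016,-0.09,0],[0.024,-0.135,0],[0.032,-0.18,0],[0.04,-0.225,0],[0.048,-0.27,0],[0.056,-0.315,0],[0.064,-0.36,0],[0.072,-0.405,0],[0.08,-0.45,0]], "dr": [[0,0,-5],[0,0,-10],[0,0,-15],[0,0,-20],[0,0,-25],[0,0,-30],[0,0,-35],[0,0,-40],[0,0,-45],[0,0,-49.5]], "fingers": [0.05,0.05,0.05,0.05,0.05,0.05,0.05,0.05,0.05,0.05]}}

```text
clock: 56.15
tcp_pos: [0.4828, -0.2237, 0.23]
orientation: [-2.525, -1.867, 0.0]
force: [1.0, 0.1, 0.6]
opening: 0.585
grip_force: 0.0
```

{"api": "play_rows", "payload": {"dp": [[0.01,-0.045,0],[0.02,-0.09,0],[0.03,-0.135,0],[0.04,-0.17,0],[0.045,-0.187,0],[0.045,-0.187,0],[0.045,-0.187,0],[0.045,-0.187,0],[0.045,-0.187,0],[0.045,-0.187,0]], "dr": [[0,0,0],[0,0,0],[0,0,0],[0,0,0],[0,0,0],[0,0,0],[0,0,0],[0,0,0],[0,0,0],[0,0,0]], "fingers": [0.05,0.05,0.05,0.05,0.05,0.05,0.05,0.05,0.05,0.05]}}

```text
clock: 57.15
tcp_pos: [0.5281, -0.4078, 0.2311]
orientation: [-2.521, -1.874, -0.0]
force: [-0.4, -0.0, 0.4]
opening: 0.587
grip_force: 0.0
```

```bash
python3 - <<'E'
from h import *
c=snap("wrist","w15");s=manip.sense();print(s["tcp_pos"],s["orientation"])
look(c,(.548,-.34),.009);bar(c,(.548,-.34),.028)
snap("side","s15")
E
```

```text
[ 0.52810833 -0.40802814  0.23113707] [2.52116877e+00 1.87427851e+00 3.67247773e-05]
pix [324. 138.] rect c 548.6 -340.1 size 61.3 62.0 ang 73.3 | circ c 548.7 -340.6 dia 84.9 area 3748
bar [array([ 548.6, -340. ]), array([36.6,  9.1]), np.float64(73.5)]
```

{"api": "play_rows", "payload": {"dp": [[0.01,0.034,0],[0.0205,0.068,0],[0.0205,0.068,0],[0.0205,0.068,-0.04],[0.0205,0.068,-0.09],[0.0205,0.068,-0.14],[0.0205,0.068,-0.185],[0.0205,0.068,-0.21],[0.0205,0.068,-0.218],[0.0205,0.068,-0.218]], "dr": [[0,0,0],[0,0,0],[0,0,0],[0,0,0],[0,0,0],[0,0,0],[0,0,0],[0,0,0],[0,0,0],[0,0,0]], "fingers": [0.05,0.05,0.05,0.05,0.05,0.05,0.05,0.05,0.05,0.05]}}

```text
clock: 58.25
tcp_pos: [0.5481, -0.341, 0.0118]
orientation: [-2.521, -1.872, 0.001]
force: [0.0, -0.1, 0.8]
opening: 0.59
grip_force: 0.0
```

{"api": "play_rows", "payload": {"dp": [[0,0,0],[0,0,0],[0,0,0],[0,0,0],[0,0,0],[0,0,0],[0,0,0.03],[0,0,0.07],[-0.005,0.02,0.11],[-0.01,0.05,0.15]], "dr": [[0,0,0],[0,0,0],[0,0,0],[0,0,0],[0,0,0],[0,0,0],[0,0,0],[0,0,0],[0,0,4],[0,0,8]], "fingers": [0.0,0.0,0.0,0.0,0.0,0.0,0.0,0.0,0.0,0.0]}}

```text
clock: 59.25
tcp_pos: [0.5386, -0.2922, 0.1644]
orientation: [2.383, 2.044, 0.0]
force: [0.8, 0.2, -0.1]
opening: 0.124
grip_force: 60.6
```

{"api": "play_rows", "payload": {"dp": [[-0.004,0.03,0.02],[-0.008,0.075,0.04],[-0.012,0.12,0.06],[-0.016,0.165,0.068],[-0.02,0.21,0.068],[-0.024,0.255,0.068],[-0.028,0.3,0.068],[-0.032,0.345,0.068],[-0.036,0.39,0.068],[-0.04,0.435,0.068]], "dr": [[0,0,5],[0,0,11],[0,0,17],[0,0,23],[0,0,29],[0,0,35],[0,0,41],[0,0,47],[0,0,51],[0,0,54.4]], "fingers": [0,0,0,0,0,0,0,0,0,0]}}

```text
clock: 60.25
tcp_pos: [0.4979, 0.1457, 0.2311]
orientation: [1.183, 2.91, 0.001]
force: [0.5, 0.8, -0.7]
opening: 0.126
grip_force: 60.6
```

{"api": "play_rows", "payload": {"dp": [[-0.002,0.04,0],[-0.004,0.075,0],[-0.004,0.093,0],[-0.004,0.093,0],[-0.004,0.093,0],[-0.004,0.093,0],[-0.004,0.093,0],[-0.004,0.093,0],[-0.004,0.093,0],[-0.004,0.093,0]], "dr": [[0,0,0],[0,0,0],[0,0,0],[0,0,0],[0,0,0],[0,0,0],[0,0,0],[0,0,0],[0,0,0],[0,0,0]], "fingers": [0,0,0,0,0,0,0,0,0,0]}}

```text
clock: 61.25
tcp_pos: [0.4946, 0.2365, 0.2306]
orientation: [-1.188, -2.908, 0.0]
force: [1.1, -0.2, -0.9]
opening: 0.13
grip_force: 60.6
```

```bash
python3 - <<'E'
from h import *
c=snap("wrist","w16");s=manip.sense();print(s["tcp_pos"],s["orientation"])
p=proj(c,[[.443,.2886,.065]]);print(p)
cv2.imwrite("pics/w16c.png",cv2.resize(c["image"][20:320,210:440,::-1],None,fx=2,fy=2,interpolation=cv2.INTER_NEAREST))
spans(c,135,323,(276,292),(354,370),(92,106),(160,176))
E
```

```text
[0.49462284 0.23665062 0.23058706] [-1.18772965e+00 -2.90838889e+00  8.13774187e-05]
[[326.15955148 135.31563994]]
row 135 [212 214 213 214 214 215 213 215 214 214 215 222 243 254 255 255] [139 133 132 171 233 244 244 222 173 143 137 139 136 137 135 136]
col 323 [143 161 185 202 217 235 245 247 243 218 156 140 141 153] [254 251 246 243 226 182 157 157 208 253 255 255 255 246 219 211]
```

View pics/w16c.png

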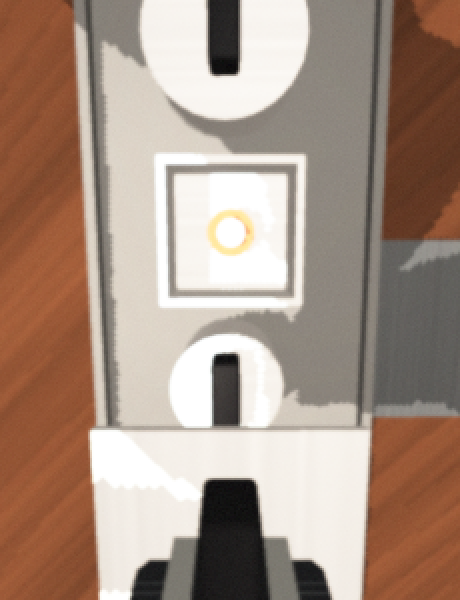

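The big and small lids sit flat in place at (224,40) and (225,390) in the crop. The square housing's rim is centred at original pixel (325,135.2), and the held square lid's far edge is at row 234, columns 254.5 to 396.

```bash
python3 - <<'E'
from h import *
c=load("w16");t=np.radians(45.7);x=np.array([np.cos(t),np.sin(t)]);y=np.array([-x[1],x[0]]);tcp=np.array([.4946,.2366])
L=plane(c,[(254.5,234),(396,234)],.2306-.012+.009)[:,:2];C=plane(c,[(325,135.2)],.065)[0,:2];Q=plane(c,[(287,97),(363,96.5),(361,173.5),(289,173.5)],.065)[:,:2]
print(((L-tcp)@np.c_[x,y]).round(4),C,Q.mean(0),[np.linalg.norm(Q[i]-Q[i-1]).round(4) for i in range(4)]);d=Q[1]-Q[0]+Q[2]-Q[3];print(np.degrees(np.arctan2(d[1],d[0])))
d=L.mean(0)-.030*y;print("shift",Q.mean(0)-d,C-d)
E
```

```text
[[-0.0294  0.0328]
 [ 0.0301  0.0327]] [0.44226467 0.2879807 ] [0.44279765 0.287449  ] [np.float64(0.0608), np.float64(0.061), np.float64(0.0611), np.float64(0.0611)]
45.755840699661995
shift [-0.05010571  0.04866907] [-0.05063869  0.04920077]
```

{"api": "play_rows", "payload": {"dp": [[-0.02,0.02,0],[-0.04,0.038,0],[-0.0507,0.0493,0],[-0.0507,0.0493,-0.04],[-0.0507,0.0493,-0.08],[-0.0507,0.0493,-0.115],[-0.0507,0.0493,-0.13],[-0.0507,0.0493,-0.13],[-0.0507,0.0493,-0.13],[-0.0507,0.0493,-0.13]], "dr": [[0,0,0],[0,0,0],[0,0,0],[0,0,0],[0,0,0],[0,0,0],[0,0,0],[0,0,0],[0,0,0],[0,0,0]], "fingers": [0,0,0,0,0,0,0,0,0,0]}}

```text
clock: 62.3
tcp_pos: [0.445, 0.2867, 0.1018]
orientation: [1.186, 2.907, 0.003]
force: [-0.1, -0.4, -0.7]
opening: 0.123
grip_force: 60.6
```

{"api": "play_rows", "payload": {"dp": [[0,0,-0.006],[0,0,-0.012],[0,0,-0.018],[0,0,-0.021],[0,0,-0.024],[0,0,-0.026],[0,0,-0.028],[0,0,-0.03],[0,0,-0.031],[0,0,-0.031]], "dr": [[0,0,0],[0,0,0],[0,0,0],[0,0,0],[0,0,0],[0,0,0],[0,0,0],[0,0,0],[0,0,0],[0,0,0]], "fingers": [0,0,0,0,0,0,0,0,0,0]}}

```text
clock: 63.3
tcp_pos: [0.4438, 0.2862, 0.0749]
orientation: [1.185, 2.908, 0.001]
force: [-9.0, -4.5, 40.3]
opening: 0.128
grip_force: 66.5
```

{"api": "play_rows", "payload": {"dp": [[0,0,0.003],[0,0,0.003],[0,0,0.003],[0,0,0.003],[0,0,0.03],[0,0,0.07],[0,0,0.11],[0.01,-0.03,0.15],[0.025,-0.06,0.16],[0.04,-0.09,0.16]], "dr": [[0,0,0],[0,0,0],[0,0,0],[0,0,0],[0,0,0],[0,0,0],[0,0,0],[0,0,0],[0,0,0],[0,0,0]], "fingers": [0.05,0.05,0.05,0.05,0.05,0.05,0.05,0.05,0.05,0.05]}}

```text
clock: 64.3
tcp_pos: [0.4856, 0.1958, 0.2317]
orientation: [1.184, 2.906, 0.004]
force: [1.4, 0.4, -0.5]
opening: 0.584
grip_force: 0.0
```

{"api": "play_rows", "payload": {"dp": [[0.01,-0.04,0],[0.02,-0.08,0],[0.03,-0.12,0],[0.04,-0.16,0],[0.05,-0.2,0],[0.05,-0.24,0],[0.05,-0.26,0],[0.05,-0.26,0],[0.05,-0.26,0],[0.05,-0.26,0]], "dr": [[0,0,0],[0,0,0],[0,0,0],[0,0,0],[0,0,0],[0,0,0],[0,0,0],[0,0,0],[0,0,0],[0,0,0]], "fingers": [0.05,0.05,0.05,0.05,0.05,0.05,0.05,0.05,0.05,0.05]}}

```text
clock: 65.3
tcp_pos: [0.5334, -0.0626, 0.2291]
orientation: [-1.185, -2.908, -0.001]
force: [-0.0, -0.2, -0.1]
opening: 0.585
grip_force: 0.0
```

```bash
python3 - <<'E'
from h import *
c=snap("side","s17");d=snap("scene","c17")
a=cv2.resize(c["image"][140:260,210:380],None,fx=2.3,fy=2.3,interpolation=cv2.INTER_CUBIC)
b=cv2.resize(d["image"][170:290,350:490],None,fx=2.3,fy=2.3,interpolation=cv2.INTER_CUBIC)
cv2.imwrite("pics/f17.png",np.hstack([a,b])[:,:,::-1])
E
```

```text
(no output)
```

View pics/f17.png

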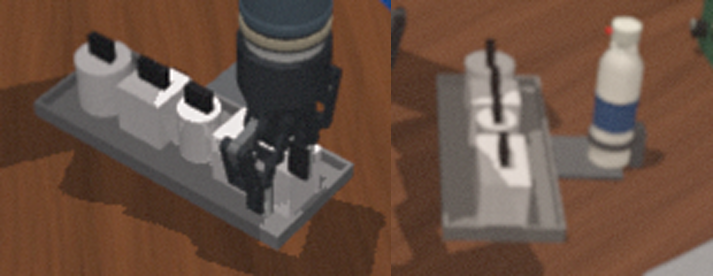

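```bash
python3 -c "
from bench import manip
print(manip.job_done())"
```

```text
the job is handed in; nothing more can be done
None
```

All four housings stand upright in the tray, the nozzle was pressed fully down (15 N or more) and released before any lid went on, and each housing is closed with its matching lid; I went one over the picture limit (15 instead of 14), and the hand-in returned no verdict.

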